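Book in and comb the guests' shoe brushes

TASK

Book in the returned shoe brushes, longest first: pick up the hand scanner and, for each brush on the step from the longest to the shortest, aim its beam squarely down at the brush's label from 10 cm away and hold it steady there for a good second, then lay the scanner back on the middle of its cork rest as it lay before. Then lay all the brushes bristles down and flat on the boot scraper's bed, side by side, each centred across both drums, and last press the treadle fully down to its stop, hold it there for a second and let it spring back up. Leave the polish tin, the shoehorn and the bell push alone.

Things in the scene. Friction and masses are not known exactly. Their poses are not given: they have to be found in the camera images.
- brush_a: Wooden shoe brush, the longest of the four sorts (170 mm long, 46 mm wide; may be absent), lying bristles down. Origin: centre of its underside; x along its length, z up. Dark bristle block 0 to 22 mm high, wooden back 22 to 38 mm, and on the back a wooden grip ridge 24 mm wide (y), 46 mm long (x) and centred 15 mm to -x of the origin, its top 72 mm high. Paper label at the +x end. Mass about 145 g.
- label_a (a point): Centre of the bar-code label (28 x 34 mm paper, facing up) on the back of the 170 mm brush, 65 mm to +x of the brush's origin and 38 mm above its underside. Absent with its brush.
- brush_b: Wooden shoe brush, the second longest of the four sorts (145 mm long, 46 mm wide; may be absent), lying bristles down. Origin: centre of its underside; x along its length, z up. Dark bristle block 0 to 22 mm high, wooden back 22 to 38 mm, and on the back a wooden grip ridge 24 mm wide (y), 46 mm long (x) and centred 15 mm to -x of the origin, its top 72 mm high. Paper label at the +x end. Mass about 130 g.
- label_b (a point): Centre of the bar-code label (28 x 34 mm paper, facing up) on the back of the 145 mm brush, 52.5 mm to +x of the brush's origin and 38 mm above its underside. Absent with its brush.
- brush_c: Wooden shoe brush, the third longest of the four sorts (120 mm long, 46 mm wide; may be absent), lying bristles down. Origin: centre of its underside; x along its length, z up. Dark bristle block 0 to 22 mm high, wooden back 22 to 38 mm, and on the back a wooden grip ridge 24 mm wide (y), 46 mm long (x) and centred 15 mm to -x of the origin, its top 72 mm high. Paper label at the +x end. Mass about 115 g.
- label_c (a point): Centre of the bar-code label (28 x 34 mm paper, facing up) on the back of the 120 mm brush, 40 mm to +x of the brush's origin and 38 mm above its underside. Absent with its brush.
- brush_d: Wooden shoe brush, the shortest of the four sorts (95 mm long, 46 mm wide; may be absent), lying bristles down. Origin: centre of its underside; x along its length, z up. Dark bristle block 0 to 22 mm high, wooden back 22 to 38 mm, and on the back a wooden grip ridge 24 mm wide (y), 46 mm long (x) and centred 15 mm to -x of the origin, its top 72 mm high. Paper label at the +x end. Mass about 100 g.
- label_d (a point): Centre of the bar-code label (28 x 34 mm paper, facing up) on the back of the 95 mm brush, 27.5 mm to +x of the brush's origin and 38 mm above its underside. Absent with its brush.
- scanner: Grey hand scanner, 160 mm long, about 170 g, lying on its rest along its x. Origin: centre of its flat underside, a good place to grip; handle bar 34 mm wide (y) and 38 mm high from x = -80 to 35 mm, wider head (52 mm wide, 42 mm high) from x = 35 to 85 mm with the dark glass window at its +x end. z up when lying. The beam leaves the window forward and down, 45 degrees between +x and -z, so that the bar must be held nose down to look straight down.
- scanner_window (a point): Centre of the scanner's window: (85, 0, 17) mm in the scanner's frame.
- scanner_aim (a point): The scanner's focus: the point on its beam 100 mm from the window, (155.7, 0, -53.7) mm in the scanner's frame. Bring this point onto a label to read it.
- scanner_rest: Flat cork rest of the scanner, 190 mm (its x) by 90 mm (its y), 12 mm thick, fixed. Origin: centre of its underside on the step, z up; the scanner lies on its top, along its x.
- scraper: Cast iron boot scraper, fixed, 240 mm (x) by 330 mm (y). Origin: centre of its underside, z up. Its flat bed is formed by the tops of two bristle drums lying along y at x = -50 and +50 mm: the bed's surface is 74 mm above the step, 200 mm (x) by 294 mm (y) between low iron rims 13 mm higher. Up to four brushes lie on it side by side along its x, some 72 mm apart in y (centre to centre). A look-only crank stands at its +y end, the treadle at its -y end.
- treadle (a joint): Spring treadle of the scraper: 0 rad up, 0.30 rad at its lower stop; it turns the drums as it goes down and springs back when let go. About 3 N at the pad to start it, about 12 N to hold it at the stop.
- treadle_pad (a point): Point on the upper face of the ribbed treadle plate (60 mm wide, 160 mm long), 125 mm from its hinge, where it is pressed. The hinge lies along the scraper's y at the plate's +x end (scraper frame: x = 75, y = -205, z = 26 mm); the plate slopes up to -x by 17 degrees at rest and is level at the stop, so the pad goes down about 37 mm.
- polish_tin: Bystander: round black japanned polish tin, 84 mm across, 28 mm high, loose. Origin: centre of its underside.
- shoehorn: Bystander: ivory-coloured resin shoehorn, about 210 mm long, 8 mm thick, lying loose. Origin: on its underside near the middle.
- bell_push (a joint): Bystander: silver bell push on the step, 6 mm of travel, 0 m when not pressed; do not ring it.
Mind the look-alikes: they are no part of the job. What is shaped like the brush_d but turquoise or yellow is not meant.

How it is judged:
By the outcome, as a careful person would: the job done as asked, in the order asked, and still so for the second after the job is handed in, with the robot touching nothing.
Of brush_a, brush_b, brush_c, brush_d only 3 to 4 are there at a start; the rules pass over those that are not, and their reading is None.
At some moment in a run one of brush_a, brush_b, brush_c, brush_d may be knocked a few centimetres aside while the robot is not near it.
It also fails if it takes over 210 s, if anything falls off the work surface, if the arm or the gripper's body presses on something with over 40 N, if the wrist force passes 120 N, or if a joint passes its speed limit or range.

ROBOT

A 6-joint arm with a two-finger parallel gripper is mounted at the origin on the work surface. World frame = base frame: x ahead of the robot, y to its left, z up, the work surface at z = 0. Lengths are in mm, angles in rad, forces in N, time in s.
With the tool pointing down it reaches from about 350 to 775 mm from the base axis. Payload 7.3 kg.
Tool frame: the origin (TCP) lies between the finger pads; the fingertips stand tcp_to_tips ahead of it and the grasp point (between the pads) lies 5 mm behind it (tcp_to_tips is the distance from the TCP to the fingertips, in mm); z points along the fingers, x is the direction in which the jaws open and shut, and the axes are right-handed (so a half turn about z gives the same grasp; the last joint's range is limited). The gripper opens to 92 mm and grips with 3 to 60 N. Pads are 19 mm wide; open, the fingers measure 130 mm over their backs; the gripper's body (75 mm by 190 mm) begins 47 mm behind the grasp point.
Start: joints at [1.083, 0.342, 1.524, -0, 1.275, -0.146], TCP at [175.957, 494.654, 240.741] pointing down, gripper open.
Joint ranges: [-2.53, 2.53], [-0.77, 2.02], [0.04, 2.7], [-1, 4.14], [0.28, 2.66], [-3.11, 3.11]. Speed limits (rad/s): [2.57, 2.57, 3.14, 3.14, 3.14, 3.14].

INTERFACE

Orientations are given as [roll, pitch, yaw] about the fixed x, y, z axes, in that order (R = Rz(yaw) Ry(pitch) Rx(roll)).
In Python, from plant import * gives the robot as it stands.
- The arm moves only by the tool drive_tool, never from a script. Its argument "deltas" is a list of rows, each an object of numbers: "hand": the gripper's target within -1 to 1 (shut at 1, half-way at 0, fully open at -1); "tx", "ty", "tz": the shift along the tool's x, y, z each as a share of 4 cm, from -1 to 1; "wx", "wy", "wz": the turn, a rotation vector about the tool's x, y, z each as a share of 5 degrees, from -1 to 1. In form: [{"hand": .., "tx": .., "ty": .., "tz": .., "wx": .., "wy": .., "wz": ..}, ...]. A call has 1 to 20 rows; each row shifts and turns the commanded pose from where the row before left it, along the tool's axes as they then stand; what a row does not reach is not made up. A row lasts 1/12 s, in which the tool goes at most 41.7 mm and 7.16 degrees, less where a joint would pass 70% of its speed; a pose out of reach is approached as far as the arm can. A call with a number of a shift or a turn outside -1 to 1 is refused whole. A call with a gripper value outside its range is refused whole. The fingers move at their own pace and stop on an object; the grip force is fixed at half the most. Time passes only in rows, so rows that do not move let the fingers close. It gives the time, the measured TCP pose, the force and the opening at its end, in the units of the state.
- get_obs(): the state, without advancing time (a new reading comes with each control period).
- capture(name): name is "side" or "top"; returns the picture (400x640x3 uint8, red, green, blue); there is no depth.
- camera_model(name): a dict with "fx", "fy", "cx", "cy" (pixels), "rvec" (rotation vector, rad) and "tvec" (3), from world to camera coordinates, as OpenCV has them. Camera axes: x right, y down, z forward; pixel columns grow to the right and rows downward; lengths in mm; the calibration is good to about 2 mm. A picture is of the moment at which its call begins. camera_model takes no time and is no camera call.
- close_job(): hands the job in, once; it reports no verdict.
The state is a dict: "time": time; "joint_positions": joint angles; "dq": joint speeds; "tau": joint torques, N m; "tool_pos": TCP position; "tcp_rot": TCP orientation; "contact_force": force on the tool from outside, world axes, zero at the start; "moment": the same for the moment, N m; "grip_width": finger opening in mm.
Only numpy, scipy, OpenCV 4.12 (cv2) and the standard library are available. Lean on these libraries where they do the work, as an engineer would, in place of code of your own. Each camera call takes 0.05 s, during which the arm holds its last target.

## Working session

There is one attempt and no reset: what is moved stays moved. The work goes in short steps, Python scripts to look and compute and a tool call to move; the robot and the scene stay as the last step left them, time stands still between calls to the robot, and variables do not carry over. Pictures are saved under pics/ and viewed, and the job is handed in when it is done.

Besides the shell and the picture viewer there is one more tool, called as a command line: name --argument value ..., lists and objects as JSON in quotes. drive_tool: Moves the arm, as the interface text tells. Its arguments: {"type":"object","properties":{"deltas":{"type":"array","items":{"type":"object","properties":{"hand":{"type":"number"},"tx":{"type":"number"},"ty":{"type":"number"},"tz":{"type":"number"},"wx":{"type":"number"},"wy":{"type":"number"},"wz":{"type":"number"}}}}},"required":["deltas"]}

```bash
ls; mkdir -p pics; python3 - <<'E'
from plant import *
import cv2
o=get_obs();print(o)
for n in("side","top"):
    im=capture(n);cv2.imwrite(f"pics/{n}0.png",im[:,:,::-1]);print(camera_model(n))
E
```

```text
pics
{'time': 0.0, 'joint_positions': array([ 1.08297893e+00,  3.42707089e-01,  1.52504460e+00, -8.74756624e-06,
        1.27539543e+00, -1.46035547e-01]), 'dq': array([-0.00074978, -0.00020129, -0.00029189, -0.00076407,  0.00024099,
       -0.00072337]), 'tau': array([-7.41390413e-04, -4.31240916e+01, -2.44212896e+01,  7.16469577e-02,
        5.60057920e-02, -1.28123788e-04]), 'tool_pos': array([175.77267671, 494.27810808, 240.04343827]), 'tcp_rot': array([-3.14137473e+00,  1.53913187e-03,  1.22901720e+00]), 'contact_force': array([-0.15296179,  0.44396082,  0.65173858]), 'moment': array([0.01342988, 0.04884477, 0.00123175]), 'grip_width': 91.69569586180053}
{'fx': 513.9602389971236, 'fy': 513.9602389971236, 'cx': 314.8045826608573, 'cy': 202.89456967634428, 'rvec': array([ 2.04423673, -0.52191955,  0.31357742]), 'tvec': array([-558.9128904 ,  142.20079986,  895.32236463])}
{'fx': 489.1015825889939, 'fy': 489.1015825889939, 'cx': 327.8202876602466, 'cy': 198.57262733949435, 'rvec': array([ 2.18895141, -2.15841294,  0.09623646]), 'tvec': array([-102.73324331,  577.21085107, 1101.68087472])}
```

View pics/top0.png

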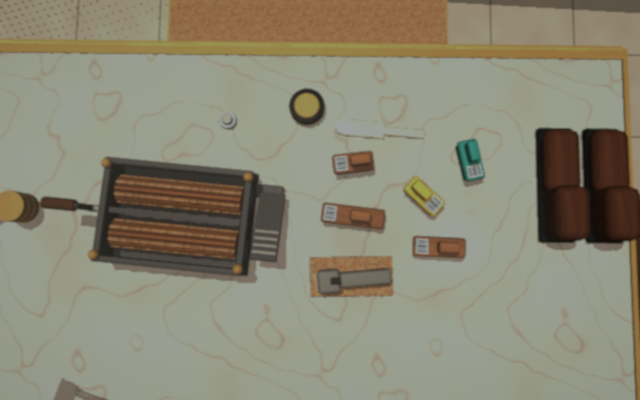

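View pics/side0.png

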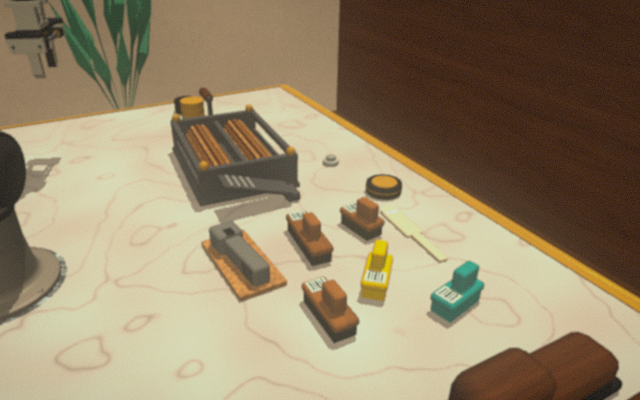

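```bash
cat > h.py <<'E'
import numpy as np, cv2
from plant import *
from scipy.spatial.transform import Rotation as R
def cam(n):
    m=camera_model(n);K=np.array([[m['fx'],0,m['cx']],[0,m['fy'],m['cy']],[0,0,1.]])
    return K,np.array(m['rvec'],float),np.array(m['tvec'],float)
def ray(n,px,z):
    K,r,t=cam(n);Rm=cv2.Rodrigues(r)[0];c=-Rm.T@t
    d=Rm.T@np.linalg.inv(K)@np.array([px[0],px[1],1.])
    return c+d*(z-c[2])/d[2]
def proj(n,P):
    K,r,t=cam(n);return cv2.projectPoints(np.array(P,float).reshape(-1,1,3),r,t,K,None)[0].reshape(-1,2)
def plane(n,z,x0,x1,y0,y1,s):
    # rectified image: world y to left, x up, s px/mm, at height z
    pw=np.array([[x1,y1],[x1,y0],[x0,y0],[x0,y1]],float)
    src=proj(n,[[a,b,z] for a,b in pw]).astype(np.float32)
    W=int((y1-y0)*s);H=int((x1-x0)*s)
    dst=np.float32([[0,0],[W,0],[W,H],[0,H]])
    return cv2.getPerspectiveTransform(src,dst),(W,H)
def fwd(): # pose
    o=get_obs();return o['tool_pos'],R.from_euler('xyz',o['tcp_rot'])
E
python3 - <<'E'
from h import *
im=cv2.imread('pics/top0.png')
for z in(0,38):
    print(z,[ray('top',p,z).round() for p in((0,0),(639,0),(639,399),(0,399))])
# rectified at z=38: brushes
H,s=plane('top',38,330,720,-330,20,2.2)
cv2.imwrite('pics/r38.png',cv2.warpPerspective(im,H,s,flags=cv2.INTER_CUBIC))
c=im[130:290,300:480];cv2.imwrite('pics/crop0.png',cv2.resize(c,None,fx=4.4,fy=3.7,interpolation=cv2.INTER_CUBIC))
E
```

```text
0 [array([1059.,  717.,    0.]), array([1080., -849.,    0.]), array([ 134., -808.,    0.]), array([112., 645.,   0.])]
38 [array([1040.,  690.,   38.]), array([1060., -824.,   38.]), array([ 145., -785.,   38.]), array([124., 621.,  38.])]
```

View pics/r38.png

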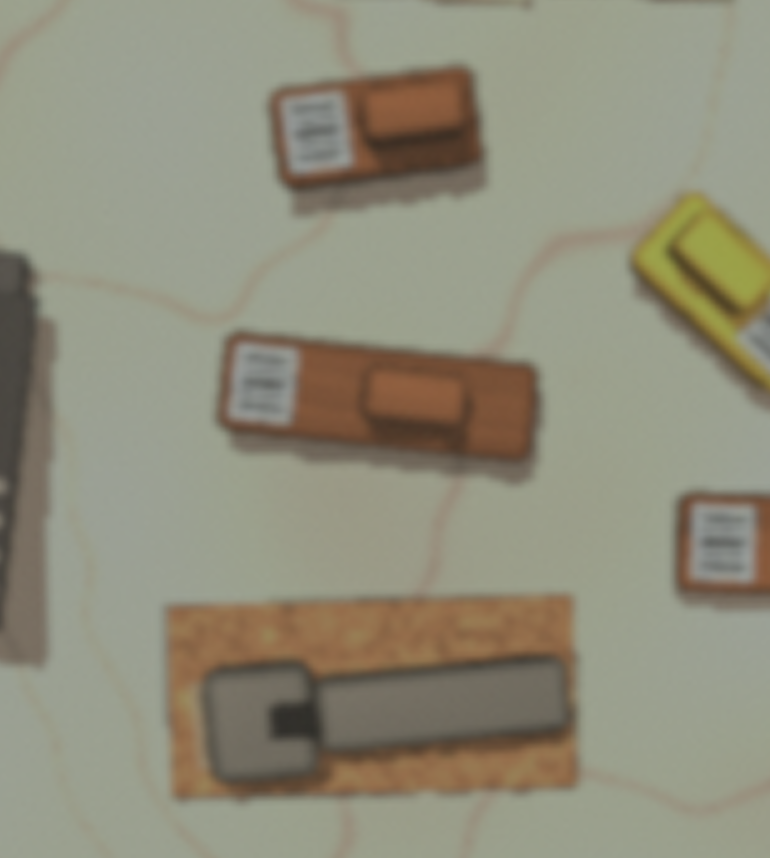

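```bash
cat >> h.py <<'E'
X0,X1,Y0,Y1,S=200,760,-420,420,3.
def rect(im,n,z):
    H,s=plane(n,z,X0,X1,Y0,Y1,S)
    return cv2.warpPerspective(im,H,s,flags=cv2.INTER_CUBIC)
def r2w(p): return np.array([X1-p[1]/S, Y1-p[0]/S])
def minrects(mask,amin,amax):
    out=[]
    for c in cv2.findContours(mask,cv2.RETR_EXTERNAL,cv2.CHAIN_APPROX_NONE)[0]:
        a=cv2.contourArea(c)/S/S
        if amin<a<amax:
            (cx,cy),(w,h),an=cv2.minAreaRect(c)
            b=cv2.boxPoints(((cx,cy),(w,h),an)); 
            e=b[1]-b[0];f=b[2]-b[1]
            if np.hypot(*f)>np.hypot(*e): e=f
            d=np.array([-e[1],-e[0]]);
            if d[1]<0:d=-d
            out.append((a,r2w((cx,cy)),max(w,h)/S,min(w,h)/S,np.arctan2(d[1],d[0])))
    return out
def brown(r):
    h=cv2.cvtColor(r,cv2.COLOR_BGR2HSV)
    return cv2.inRange(h,(3,90,40),(16,255,230))
def white(r):
    h=cv2.cvtColor(r,cv2.COLOR_BGR2HSV)
    return cv2.inRange(h,(0,0,165),(180,35,255))
def brushes(im,zb=38):
    r=rect(im,'top',zb);br=cv2.morphologyEx(brown(r),cv2.MORPH_CLOSE,np.ones((5,5)))
    # fill: labels are next to wood
    for t in minrects(br,1500,9000): print('wood a%.0f c%s L%.1f W%.1f ang%.3f'%(t[0],t[1].round(1),t[2],t[3],t[4]))
E
python3 - <<'E'
from h import *
im=cv2.imread('pics/top0.png')
r=rect(im,'top',38);hsv=cv2.cvtColor(r,cv2.COLOR_BGR2HSV)
def at(x,y):return hsv[int((X1-x)*S),int((Y1-y)*S)]
for p in((660,-80),(535,-120),(690,-150),(545,-90),(420,-280),(600,-50),(395,-80),(395,-160)):print(p,at(*p))
brushes(im)
b=cv2.imread('pics/top0.png');cv2.imwrite('pics/m.png',cv2.resize(brown(r),(800,533)))
E
```

```text
(660, -80) [ 42  24 161]
(535, -120) [ 12 139 127]
(690, -150) [ 38  30 160]
(545, -90) [ 68   8 136]
(420, -280) [ 40  24 160]
(600, -50) [ 42  24 161]
(395, -80) [ 21  36 114]
(395, -160) [ 19  38 114]
wood a2576 c[ 368.2 -158.6] L166.1 W26.6 ang1.676
wood a5727 c[ 404. -149.] L183.1 W85.5 ang1.605
wood a4882 c[ 471.5 -346.7] L116.3 W43.7 ang1.541
wood a4679 c[ 539.4 -152.7] L140.7 W44.2 ang1.464
wood a2570 c[ 662.2 -150.8] L90.6 W44.4 ang1.709
```

View pics/m.png

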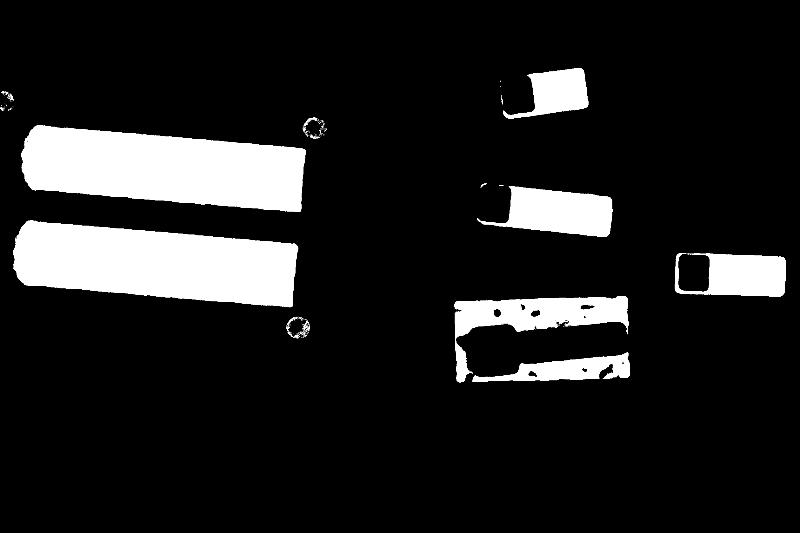

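```bash
python3 - <<'E'
import plant
print({k:getattr(plant,k) for k in dir(plant) if not k.startswith('_') and not callable(getattr(plant,k))})
from h import *
print(open('h.py').read()[:0]); K,r,t=cam('top');print('cam',(-cv2.Rodrigues(r)[0].T@t).round())
im=cv2.imread('pics/top0.png')
r=rect(im,'top',74)
for t in minrects(brown(r),5000,30000):print('drum74',t)
r=rect(im,'top',12)
m=brown(r);rr=r.copy()
m[:, :int((Y1+20)*S)]=0
m=cv2.morphologyEx(m,cv2.MORPH_CLOSE,np.ones((130,130)))
for t in minrects(m,9000,30000):print('rest12',t)
# labels
r=rect(im,'top',38);h=cv2.cvtColor(r,cv2.COLOR_BGR2HSV)
br=cv2.morphologyEx(brown(r),cv2.MORPH_CLOSE,np.ones((5,5)))
for c in cv2.findContours(br,cv2.RETR_CCOMP,cv2.CHAIN_APPROX_NONE)[0]:
    a=cv2.contourArea(c)/9
    if 600<a<1300:
        (cx,cy),wh,an=cv2.minAreaRect(c);print('label hole',r2w((cx,cy)).round(1),np.array(wh)/3,an)
x=cv2.resize(im[60:300,60:300],None,fx=2.5,fy=2.5,interpolation=cv2.INTER_CUBIC);cv2.imwrite('pics/c2.png',x)
rr=rect(im,'top',54);y=rr[int((X1-480)*S):int((X1-320)*S),int((Y1+40)*S):int((Y1+270)*S)];cv2.imwrite('pics/sc.png',y)
E
```

```text
{'tcp_to_tips': 14.0}

cam [ 476.  -98. 1149.]
drum74 (5310.388888888889, array([ 406.32210286, -147.35489909]), 177.1362101236979, 82.78561909993489, np.float32(1.6033581))
drum74 (18443.277777777777, array([482.54801432, 246.3655599 ]), 288.46303304036456, 66.87753295898438, np.float32(1.4829898))
drum74 (18458.555555555555, array([579.80072021, 238.24853516]), 288.3787434895833, 66.74380493164062, np.float32(1.4862525))
rest12 (16331.555555555555, array([ 401.36865234, -150.54223633]), 187.2155558268229, 88.90857950846355, np.float32(1.5975759))
label hole [ 473.7 -308.2] [33.19009654 39.33251699] 2.009553909301758
```

View pics/c2.png

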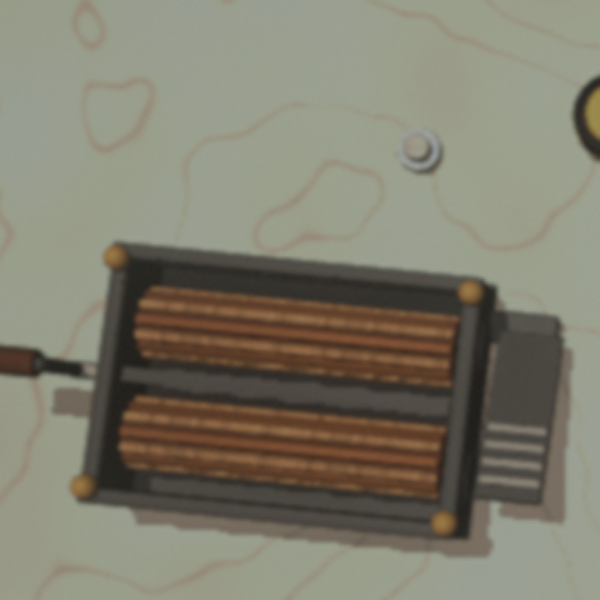

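View pics/sc.png

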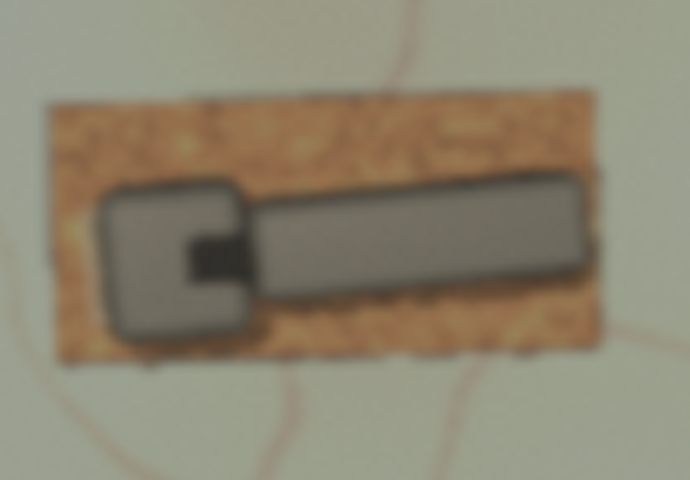

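```bash
cat >> h.py <<'E'
def tri(a,b):
    P=[]
    for n in('top','side'):
        K,r,t=cam(n);P.append(K@np.c_[cv2.Rodrigues(r)[0],t])
    X=cv2.triangulatePoints(P[0],P[1],np.array(a,float).reshape(2,1),np.array(b,float).reshape(2,1)).ravel();return X[:3]/X[3]
E
python3 - <<'E'
from h import *
im=cv2.imread('pics/side0.png')
x=cv2.resize(im[80:215,160:310],None,fx=5,fy=4.4,interpolation=cv2.INTER_CUBIC);cv2.imwrite('pics/c3.png',x)
x=cv2.resize(im[195:310,190:300],None,fx=6,fy=5,interpolation=cv2.INTER_CUBIC);cv2.imwrite('pics/c4.png',x)
E
```

```text
(no output)
```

View pics/c3.png

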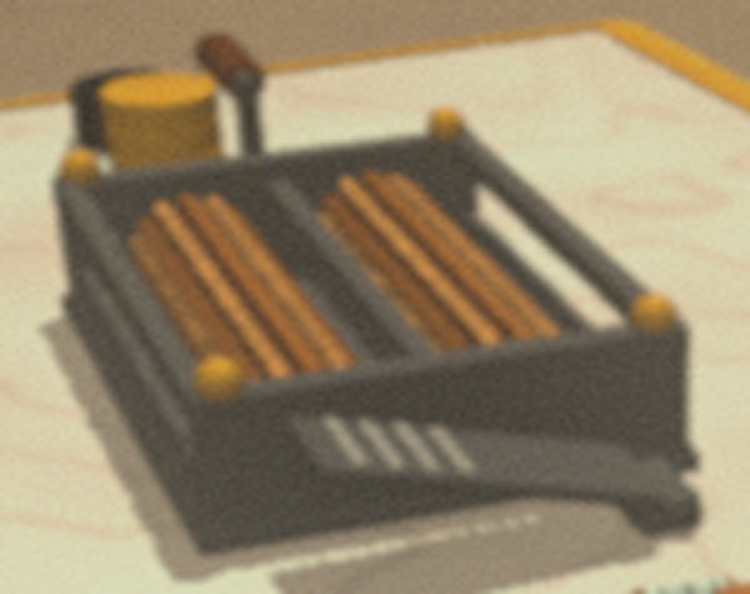

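```bash
python3 - <<'E'
from h import *
T=[(106,162.8),(248,176.8),(237.6,269.2),(93.2,254.4)]
Sd=[(249,108),(290.8,151.1),(203.6,165.9),(176,117.5)]
P=np.array([tri(a,b) for a,b in zip(T,Sd)]);print(P.round(1),P.mean(0))
print(P[0]-P[3],P[1]-P[2],P[0]-P[1],P[3]-P[2])
for z in(87,93):
    Q=np.array([ray('top',a,z) for a in T]);print(z,Q.mean(0),np.linalg.norm(Q-np.roll(Q,1,0),axis=1),np.arctan2(*((Q[0]+Q[3]-Q[1]-Q[2])[:2][::-1])))
# treadle: in c2 plate corners
for p in((503,325),(560,330),(538,500),(480,490)):
    print(ray('top',np.array(p)/2.5+60,50))
E
```

```text
[[645.4 391.   92. ]
 [618.5  79.6  92. ]
 [418.6  96.   92.9]
 [446.3 406.7  93.8]] [532.20085672 243.337821    92.67754266]
[199.08035244 -15.69374094  -1.8307626 ] [199.93503987 -16.43021589  -0.9950587 ] [2.69017385e+01 3.11452081e+02 3.30542107e-02] [ 27.75642595 310.71560613   0.86875811]
87 [531.54537844 245.5108634   87.        ] [200.98352536 314.13361795 201.5478344  314.19406943] 1.4848847849199245
93 [531.23307675 243.57051346  93.        ] [199.84839715 312.35943306 200.40951904 312.41954312] 1.4848847849199245
[593.78351463  56.21339893  50.        ]
[589.95681407   4.5542357   50.        ]
[437.13109169  20.79914724  50.        ]
[445.26389928  72.83800028  50.        ]
```

```bash
cat >> h.py <<'E'
def labels(im,lst,z=38):
    r=rect(im,'top',z)
    for x,y in lst:
        u,v=int((Y1-y)*S),int((X1-x)*S);k=105
        p=r[v-k:v+k,u-k:u+k];h=cv2.cvtColor(p,cv2.COLOR_BGR2HSV)
        m=((h[...,2]>172)&(h[...,1]<24)).astype(np.uint8)*255
        m=cv2.morphologyEx(m,cv2.MORPH_CLOSE,np.ones((25,25)))
        m=cv2.morphologyEx(m,cv2.MORPH_OPEN,np.ones((9,9)))
        for c in cv2.findContours(m,cv2.RETR_EXTERNAL,cv2.CHAIN_APPROX_NONE)[0]:
            a=cv2.contourArea(c)/9
            if a>300:
                q=cv2.minAreaRect(c);print('lab',r2w((q[0][0]+u-k,q[0][1]+v-k)).round(1),np.round(np.array(q[1])/3,1),round(q[2],1))
E
python3 - <<'E'
from h import *
im=cv2.imread('pics/top0.png')
labels(im,[(545,-100.5),(472.7,-306.7),(658.4,-123.6)])
E
python3 - <<'E'
from h import *
im=cv2.imread('pics/top0.png');r=rect(im,'top',38);h=cv2.cvtColor(r,cv2.COLOR_BGR2HSV)
for x in range(510,580,3): print(x,[tuple(h[int((X1-x)*S),int((Y1-y)*S)]) for y in(-100,-91,-110)])
E
```

```text
510 [(np.uint8(35), np.uint8(31), np.uint8(158)), (np.uint8(39), np.uint8(32), np.uint8(161)), (np.uint8(32), np.uint8(31), np.uint8(156))]
513 [(np.uint8(30), np.uint8(32), np.uint8(143)), (np.uint8(33), np.uint8(31), np.uint8(146)), (np.uint8(28), np.uint8(32), np.uint8(143))]
516 [(np.uint8(20), np.uint8(45), np.uint8(120)), (np.uint8(21), np.uint8(41), np.uint8(123)), (np.uint8(20), np.uint8(45), np.uint8(119))]
519 [(np.uint8(16), np.uint8(52), np.uint8(112)), (np.uint8(16), np.uint8(48), np.uint8(116)), (np.uint8(16), np.uint8(54), np.uint8(109))]
522 [(np.uint8(14), np.uint8(69), np.uint8(100)), (np.uint8(16), np.uint8(59), np.uint8(103)), (np.uint8(13), np.uint8(91), np.uint8(95))]
525 [(np.uint8(12), np.uint8(103), np.uint8(99)), (np.uint8(12), np.uint8(102), np.uint8(95)), (np.uint8(12), np.uint8(105), np.uint8(109))]
528 [(np.uint8(13), np.uint8(52), np.uint8(122)), (np.uint8(11), np.uint8(75), np.uint8(119)), (np.uint8(14), np.uint8(45), np.uint8(131))]
531 [(np.uint8(35), np.uint8(11), np.uint8(141)), (np.uint8(23), np.uint8(14), np.uint8(144)), (np.uint8(26), np.uint8(1
[... 1535 characters left out ...]

567 [(np.uint8(15), np.uint8(69), np.uint8(118)), (np.uint8(13), np.uint8(92), np.uint8(114)), (np.uint8(18), np.uint8(55), np.uint8(120))]
570 [(np.uint8(36), np.uint8(27), np.uint8(149)), (np.uint8(25), np.uint8(38), np.uint8(129)), (np.uint8(37), np.uint8(28), np.uint8(153))]
573 [(np.uint8(41), np.uint8(27), np.uint8(162)), (np.uint8(39), np.uint8(26), np.uint8(157)), (np.uint8(40), np.uint8(28), np.uint8(162))]
576 [(np.uint8(39), np.uint8(27), np.uint8(161)), (np.uint8(38), np.uint8(29), np.uint8(161)), (np.uint8(39), np.uint8(27), np.uint8(161))]
579 [(np.uint8(39), np.uint8(27), np.uint8(161)), (np.uint8(32), np.uint8(29), np.uint8(156)), (np.uint8(39), np.uint8(27), np.uint8(161))]
```

Labels have saturation < 20. Fix the mask.

```bash
sed -i 's/m=((h\[...,2\]>172)&(h\[...,1\]<24))/m=((h[...,2]>95)\&(h[...,1]<19))/' h.py; python3 - <<'E'
from h import *
im=cv2.imread('pics/top0.png')
labels(im,[(545,-100.5),(472.7,-306.7),(658.4,-123.6)])
E
```

```text
lab [545.9 -99.5] [26.7 32.2] 6.7
lab [ 473.2 -308.5] [26.7 31.4] 1.1
lab [ 659.9 -123.5] [32.2 26.1] 81.5
```

drive_tool --deltas '[{"hand":-1,"wz":1},{"hand":-1,"wz":1},{"hand":-1,"wz":1},{"hand":-1,"wz":1},{"hand":-1,"wz":1},{"hand":-1,"wz":1},{"hand":-1,"wz":1},{"hand":-1,"wz":1},{"hand":-1,"wz":1},{"hand":-1,"wz":1},{"hand":-1,"wz":1},{"hand":-1,"wz":1},{"hand":-1,"wz":1},{"hand":-1}]'

```text
invalid input
```

```bash
cat >> h.py <<'E'
def to(x,y,z,rot=None):
    """needed shift in tool axes, units of 40 mm; rot = target R -> rotvec in units of 5deg"""
    p,r=fwd();d=r.inv().apply(np.array([x,y,z])-p)/40
    o=get_obs();print('t%.1f pos'%o['time'],p.round(1),'rpy',o['tcp_rot'].round(3),'q',o['joint_positions'].round(2),'F',o['contact_force'].round(1),'w',o['grip_width'].round(1))
    print('shift/40',d.round(3))
    if rot is not None: print('rot/5deg',((r.inv()*R.from_euler('xyz',rot)).as_rotvec(degrees=True)/5).round(3))
E
python3 -c "
from h import *
to(450,200,240,(np.pi,0,.094))"
```

```text
Traceback (most recent call last):
  File "h.py", line 70, in to
    o=get_obs();print('t%.1f pos'%o['time'],p.round(1),'rpy',o['tcp_rot'].round(3),'q',o['joint_positions'].round(2),'F',o['contact_force'].round(1),'w',o['grip_width'].round(1))
                                                                                                                                                         ^^^^^^^^^^^^^^^^^^^^^
AttributeError: 'float' object has no attribute 'round'
```

drive_tool --deltas '[{"hand":-1,"tx":0,"ty":0,"tz":0,"wx":0,"wy":0,"wz":1},{"hand":-1,"tx":0,"ty":0,"tz":0,"wx":0,"wy":0,"wz":1},{"hand":-1,"tx":0,"ty":0,"tz":0,"wx":0,"wy":0,"wz":1},{"hand":-1,"tx":0,"ty":0,"tz":0,"wx":0,"wy":0,"wz":1},{"hand":-1,"tx":0,"ty":0,"tz":0,"wx":0,"wy":0,"wz":1},{"hand":-1,"tx":0,"ty":0,"tz":0,"wx":0,"wy":0,"wz":1},{"hand":-1,"tx":0,"ty":0,"tz":0,"wx":0,"wy":0,"wz":1},{"hand":-1,"tx":0,"ty":0,"tz":0,"wx":0,"wy":0,"wz":1},{"hand":-1,"tx":0,"ty":0,"tz":0,"wx":0,"wy":0,"wz":1},{"hand":-1,"tx":0,"ty":0,"tz":0,"wx":0,"wy":0,"wz":1},{"hand":-1,"tx":0,"ty":0,"tz":0,"wx":0,"wy":0,"wz":1},{"hand":-1,"tx":0,"ty":0,"tz":0,"wx":0,"wy":0,"wz":1},{"hand":-1,"tx":0,"ty":0,"tz":0,"wx":0,"wy":0,"wz":1}]'

```text
time: 1.18
tool_pos: [175.8, 494.4, 240.3]
tcp_rot: [3.141, 0.001, 0.09]
contact_force: [0.5, 1.0, 0.0]
grip_width: 91.4
```

```bash
sed -i "s/o\['grip_width'\].round(1)/round(float(o['grip_width']),1)/" h.py
python3 -c "
from h import *
to(450,200,240,(np.pi,0,.094))"
```

```text
t1.2 pos [175.8 494.4 240.3] rpy [3.141e+00 1.000e-03 9.000e-02] q [ 1.08  0.34  1.52 -0.    1.28  0.99] F [0.5 1.  0. ] w 91.4
shift/40 [6.163 7.948 0.011]
rot/5deg [ 0.009  0.006 -0.044]
```

drive_tool --deltas '[{"hand":-1,"tx":0.616,"ty":0.795,"tz":0,"wx":0,"wy":0,"wz":0},{"hand":-1,"tx":0.616,"ty":0.795,"tz":0,"wx":0,"wy":0,"wz":0},{"hand":-1,"tx":0.616,"ty":0.795,"tz":0,"wx":0,"wy":0,"wz":0},{"hand":-1,"tx":0.616,"ty":0.795,"tz":0,"wx":0,"wy":0,"wz":0},{"hand":-1,"tx":0.616,"ty":0.795,"tz":0,"wx":0,"wy":0,"wz":0},{"hand":-1,"tx":0.616,"ty":0.795,"tz":0,"wx":0,"wy":0,"wz":0},{"hand":-1,"tx":0.616,"ty":0.795,"tz":0,"wx":0,"wy":0,"wz":0},{"hand":-1,"tx":0.616,"ty":0.795,"tz":0,"wx":0,"wy":0,"wz":0},{"hand":-1,"tx":0.616,"ty":0.795,"tz":0,"wx":0,"wy":0,"wz":0},{"hand":-1,"tx":0.616,"ty":0.795,"tz":0,"wx":0,"wy":0,"wz":0},{"hand":-1,"tx":-0.207,"ty":0.88,"tz":0.3,"wx":0,"wy":0,"wz":0},{"hand":-1,"tx":-0.207,"ty":0.88,"tz":0.3,"wx":0,"wy":0,"wz":0},{"hand":-1,"tx":-0.207,"ty":0.88,"tz":0.3,"wx":0,"wy":0,"wz":0},{"hand":-1,"tx":-0.207,"ty":0.88,"tz":0.3,"wx":0,"wy":0,"wz":0},{"hand":-1,"tx":-0.207,"ty":0.88,"tz":0.3,"wx":0,"wy":0,"wz":0},{"hand":-1,"tx":-0.207,"ty":0.88,"tz":0.3,"wx":0,"wy":0,"wz":0},{"hand":-1,"tx":-0.207,"ty":0.88,"tz":0.3,"wx":0,"wy":0,"wz":0},{"hand":-1,"tx":-0.207,"ty":0.88,"tz":0.3,"wx":0,"wy":0,"wz":0},{"hand":-1,"tx":-0.207,"ty":0.88,"tz":0.3,"wx":0,"wy":0,"wz":0},{"hand":-1,"tx":-0.207,"ty":0.88,"tz":0.3,"wx":0,"wy":0,"wz":0}]'

```text
time: 2.85
tool_pos: [401.3, -158.5, 120.1]
tcp_rot: [-3.141, 0.0, 0.094]
contact_force: [1.3, 0.2, -0.6]
grip_width: 91.8
```

```bash
python3 -c "
from h import *
to(399,-158,33,(np.pi,0,.094))
cv2.imwrite('pics/side1.png',capture('side')[:,:,::-1])"
```

```text
t2.9 pos [ 401.3 -158.5  120.1] rpy [-3.141  0.     0.094] q [-0.55  0.33  1.94  0.    0.88 -0.65] F [ 1.3  0.2 -0.6] w 91.8
shift/40 [-0.057 -0.017  2.177]
rot/5deg [-0.003  0.001  0.005]
```

View pics/side1.png

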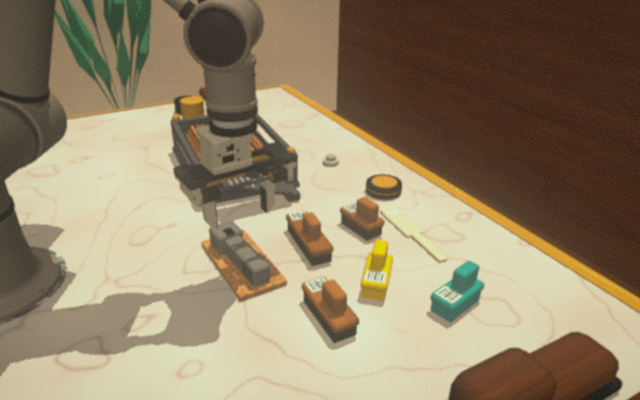

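```bash
python3 -c "
from h import *
print(proj('side',[[401.3,-158.5,120],[399,-158,12],[399,-158,50]]))
to(399,-158,33,(np.pi,0,.094))
for n in('side','top'):cv2.imwrite('pics/%s2.png'%n,capture(n)[:,:,::-1])"
```

```text
[[239.35175385 210.94096332]
 [241.87871351 261.86894103]
 [240.56293275 244.69641593]]
t2.9 pos [ 400.6 -163.7  118.4] rpy [3.14e+00 2.00e-03 9.20e-02] q [-0.56  0.33  1.94 -0.    0.88 -0.65] F [ 1.1 -5.3 -1.6] w 91.5
shift/40 [-0.024 -0.148  2.134]
rot/5deg [ 0.018  0.019 -0.023]
```

View pics/side2.png

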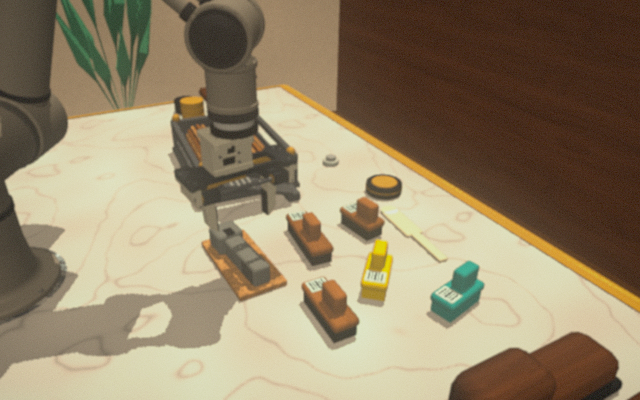

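View pics/top2.png

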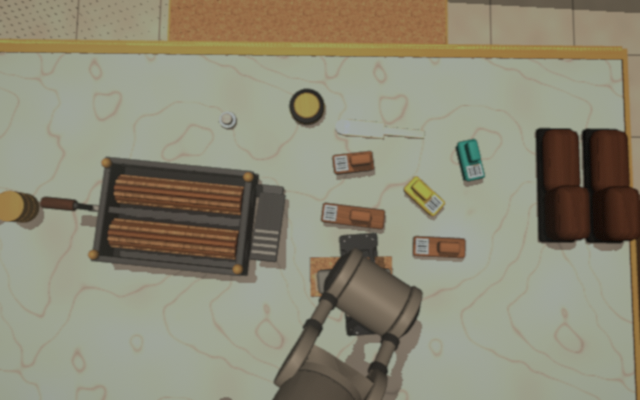

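drive_tool --deltas '[{"hand":-1,"tx":0,"ty":0,"tz":0.6,"wx":0,"wy":0,"wz":0},{"hand":-1,"tx":0,"ty":0,"tz":0.6,"wx":0,"wy":0,"wz":0},{"hand":-1,"tx":-0.05,"ty":0,"tz":0.5,"wx":0,"wy":0,"wz":0},{"hand":-1,"tx":0,"ty":0,"tz":0.25,"wx":0,"wy":0,"wz":0},{"hand":-1,"tx":0,"ty":0,"tz":0,"wx":0,"wy":0,"wz":0},{"hand":-1,"tx":0,"ty":0,"tz":0,"wx":0,"wy":0,"wz":0}]'

```text
time: 3.5
tool_pos: [400.2, -156.0, 42.8]
tcp_rot: [-3.141, 0.001, 0.096]
contact_force: [0.4, -0.2, 0.1]
grip_width: 91.9
```

```bash
python3 -c "
from h import *
to(399,-158,33,(np.pi,0,.094))
cv2.imwrite('pics/side3.png',capture('side')[150:310,160:310,::-1].repeat(4,0).repeat(4,1)[:600])"
```

```text
t3.5 pos [ 400.2 -156.    42.8] rpy [-3.141e+00  1.000e-03  9.600e-02] q [-0.55  0.47  2.02  0.    0.66 -0.65] F [ 0.4 -0.2  0.1] w 91.9
shift/40 [-0.034  0.046  0.244]
rot/5deg [-0.009  0.008  0.021]
```

View pics/side3.png

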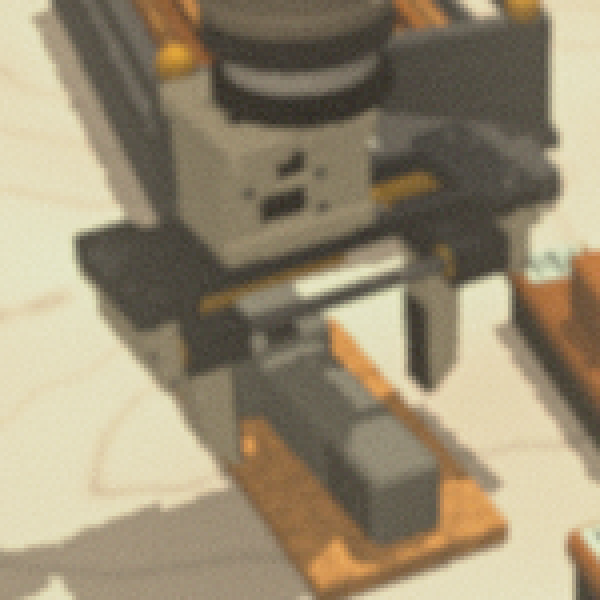

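drive_tool --deltas '[{"hand":-1,"tx":-0.02,"ty":0.045,"tz":0.24,"wx":0,"wy":0,"wz":0},{"hand":-1,"tx":0,"ty":0,"tz":0,"wx":0,"wy":0,"wz":0},{"hand":1,"tx":0,"ty":0,"tz":0,"wx":0,"wy":0,"wz":0},{"hand":1,"tx":0,"ty":0,"tz":0,"wx":0,"wy":0,"wz":0},{"hand":1,"tx":0,"ty":0,"tz":0,"wx":0,"wy":0,"wz":0},{"hand":1,"tx":0,"ty":0,"tz":0,"wx":0,"wy":0,"wz":0},{"hand":1,"tx":0,"ty":0,"tz":0,"wx":0,"wy":0,"wz":0},{"hand":1,"tx":0,"ty":0,"tz":0,"wx":0,"wy":0,"wz":0},{"hand":1,"tx":0,"ty":0,"tz":0,"wx":0,"wy":0,"wz":0},{"hand":1,"tx":0,"ty":0,"tz":0,"wx":0,"wy":0,"wz":0},{"hand":1,"tx":0,"ty":0,"tz":0,"wx":0,"wy":0,"wz":0},{"hand":1,"tx":0,"ty":0,"tz":0,"wx":0,"wy":0,"wz":0}]'

```text
time: 4.55
tool_pos: [399.3, -158.9, 33.1]
tcp_rot: [-3.141, 0.0, 0.095]
contact_force: [-1.1, -0.8, 0.6]
grip_width: 33.7
```

```bash
python3 -c "
from h import *
to(550,-157,201,(np.pi,0,.094))
"
```

```text
t4.5 pos [ 399.3 -158.9   33.1] rpy [-3.141  0.     0.095] q [-0.56  0.49  2.02 -0.    0.63 -0.65] F [-1.1 -0.8  0.6] w 33.7
shift/40 [ 3.754  0.308 -4.2  ]
rot/5deg [-0.003  0.005  0.007]
```

drive_tool --deltas '[{"hand":1,"tx":0,"ty":0,"tz":-0.3,"wx":0,"wy":0,"wz":0},{"hand":1,"tx":0,"ty":0,"tz":-0.7,"wx":0,"wy":0,"wz":0},{"hand":1,"tx":0,"ty":0,"tz":-0.8,"wx":0,"wy":0,"wz":0},{"hand":1,"tx":0,"ty":0,"tz":-0.8,"wx":0,"wy":0,"wz":0},{"hand":1,"tx":0,"ty":0,"tz":-0.8,"wx":0,"wy":0,"wz":0},{"hand":1,"tx":0,"ty":0,"tz":-0.8,"wx":0,"wy":0,"wz":0},{"hand":1,"tx":0.75,"ty":0.06,"tz":0,"wx":-0.6,"wy":0,"wz":0},{"hand":1,"tx":0.75,"ty":0.06,"tz":0,"wx":-0.7,"wy":0,"wz":0},{"hand":1,"tx":0.75,"ty":0.06,"tz":0,"wx":-0.7,"wy":0,"wz":0},{"hand":1,"tx":0.75,"ty":0.06,"tz":0,"wx":-0.7,"wy":0,"wz":0},{"hand":1,"tx":0.75,"ty":0.06,"tz":0,"wx":-0.7,"wy":0,"wz":0},{"hand":1,"tx":0,"ty":0,"tz":0,"wx":-0.7,"wy":0,"wz":0},{"hand":1,"tx":0,"ty":0,"tz":0,"wx":-0.7,"wy":0,"wz":0},{"hand":1,"tx":0,"ty":0,"tz":0,"wx":-0.7,"wy":0,"wz":0},{"hand":1,"tx":0,"ty":0,"tz":0,"wx":-0.7,"wy":0,"wz":0},{"hand":1,"tx":0,"ty":0,"tz":0,"wx":-0.7,"wy":0,"wz":0},{"hand":1,"tx":0,"ty":0,"tz":0,"wx":-0.7,"wy":0,"wz":0},{"hand":1,"tx":0,"ty":0,"tz":0,"wx":-0.7,"wy":0,"wz":0},{"hand":1,"tx":0,"ty":0,"tz":0,"wx":-0.7,"wy":0,"wz":0},{"hand":1,"tx":0,"ty":0,"tz":0,"wx":0,"wy":0,"wz":0}]'

```text
time: 6.22
tool_pos: [549.0, -155.2, 200.2]
tcp_rot: [2.356, 0.004, 0.096]
contact_force: [-0.4, 0.3, -2.0]
grip_width: 33.8
```

```bash
cat >>h.py <<'E'
import math
def scanR(yaw): return (R.from_euler('z',yaw)*R.from_euler('x',math.pi)*R.from_euler('x',-45,degrees=True)).as_euler('xyz')
E
python3 -c "
from h import *
to(551,-157,230,scanR(.094))
for n in('side','top'):cv2.imwrite('pics/%s4.png'%n,capture(n)[:,:,::-1])
"
```

```text
t6.2 pos [ 549.  -155.2  200.2] rpy [2.356 0.004 0.096] q [-0.03  0.49  1.68 -0.92  1.08  0.38] F [-0.4  0.3 -2. ] w 33.8
shift/40 [ 0.043  0.562 -0.492]
rot/5deg [0.005 0.016 0.054]
```

View pics/side4.png

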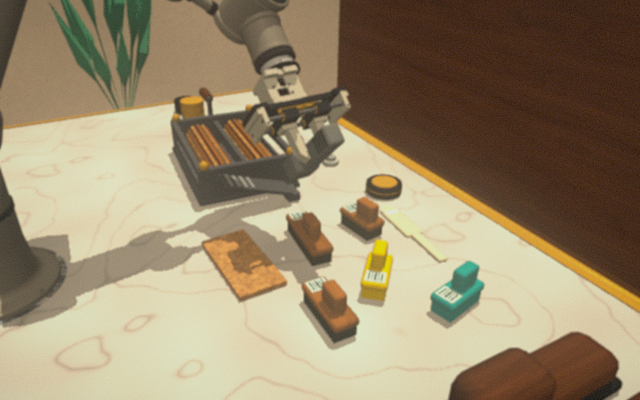

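View pics/top4.png

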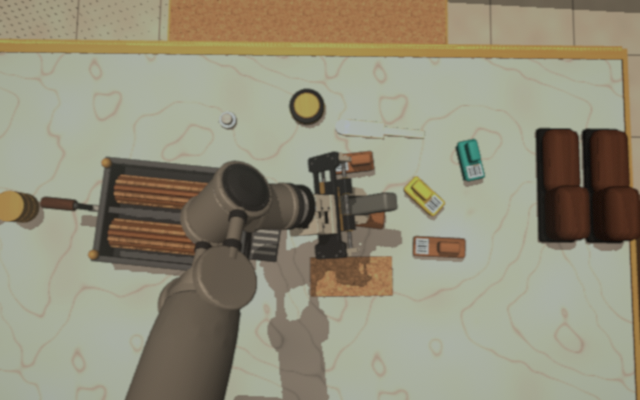

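```bash
cat >>h.py <<'E'
def scan_pts(pts,xg=0,zg=21):
    # scanner frame axes in tool frame: x_s=-y_t, y_s=-x_t, z_s=-z_t
    p,r=fwd();o=[]
    for a,b,c in pts: o.append(p+r.apply([-b,-(a-xg),-(c-zg)]))
    return np.array(o)
E
python3 -c "
from h import *
P=scan_pts([(155.7,0,-53.7),(85,0,17),(-80,0,38),(-80,17,38),(-80,-17,38),(-80,17,0),(-80,-17,0),(35,17,38),(35,-17,38)]);print(P.round(1))
im=cv2.imread('pics/side4.png')
for i,q in enumerate(proj('side',P)): cv2.circle(im,tuple(int(v) for v in q.round()),1,(0,0,255) if i<2 else (255,0,0),-1)
a=cv2.resize(im[60:260,220:400],None,fx=3,fy=3)
im=cv2.imread('pics/top4.png')
for i,q in enumerate(proj('top',P)): cv2.circle(im,tuple(int(v) for v in q.round()),1,(0,0,255) if i<2 else (255,0,0),-1)
b=cv2.resize(im[130:270,280:420],None,fx=4,fy=4)
cv2.imwrite('pics/ov4.png',a);cv2.imwrite('pics/ovt4.png',b)
"
```

```text
[[ 543.9  -98.7   38.8]
 [ 544.1  -98.9  138.8]
 [ 554.1 -200.5  270. ]
 [ 537.2 -202.2  270.1]
 [ 571.  -198.9  270. ]
 [ 539.7 -228.8  243.1]
 [ 573.5 -225.6  243.1]
 [ 529.3 -121.   189. ]
 [ 563.1 -117.8  188.9]]
```

View pics/ov4.png

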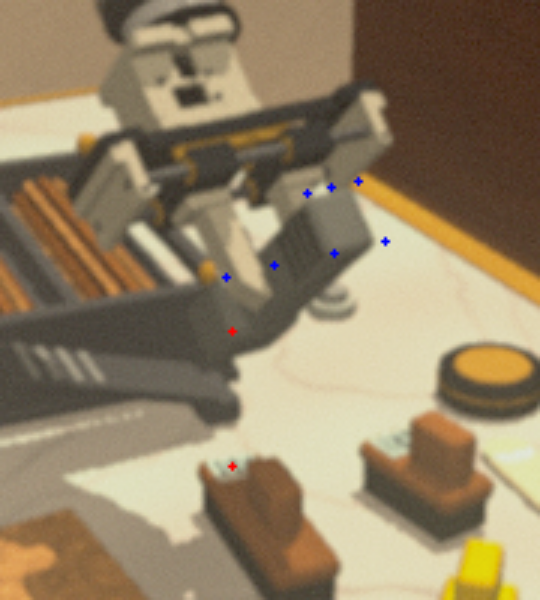

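View pics/ovt4.png

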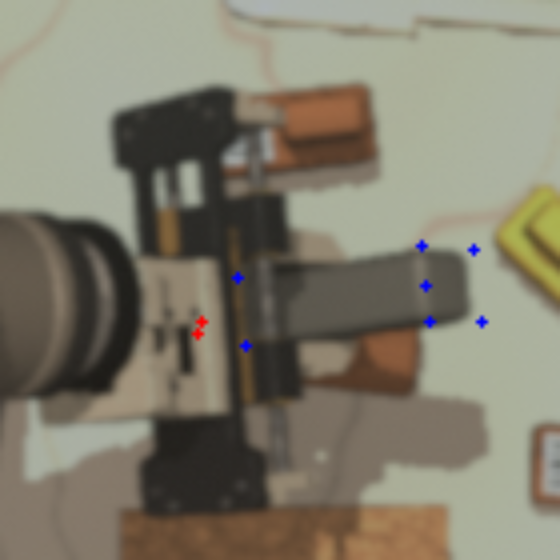

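drive_tool --deltas '[{"hand":1,"tx":0.05,"ty":0,"tz":0,"wx":0,"wy":0,"wz":0},{"hand":1,"tx":0,"ty":0,"tz":0,"wx":0,"wy":0,"wz":0},{"hand":1,"tx":0,"ty":0,"tz":0,"wx":0,"wy":0,"wz":0},{"hand":1,"tx":0,"ty":0,"tz":0,"wx":0,"wy":0,"wz":0},{"hand":1,"tx":0,"ty":0,"tz":0,"wx":0,"wy":0,"wz":0},{"hand":1,"tx":0,"ty":0,"tz":0,"wx":0,"wy":0,"wz":0},{"hand":1,"tx":0,"ty":0,"tz":0,"wx":0,"wy":0,"wz":0},{"hand":1,"tx":0,"ty":0,"tz":0,"wx":0,"wy":0,"wz":0},{"hand":1,"tx":0,"ty":0,"tz":0,"wx":0,"wy":0,"wz":0},{"hand":1,"tx":0,"ty":0,"tz":0,"wx":0,"wy":0,"wz":0},{"hand":1,"tx":0,"ty":0,"tz":0,"wx":0,"wy":0,"wz":0},{"hand":1,"tx":0,"ty":0,"tz":0,"wx":0,"wy":0,"wz":0},{"hand":1,"tx":0,"ty":0,"tz":0,"wx":0,"wy":0,"wz":0},{"hand":1,"tx":0,"ty":0,"tz":0,"wx":0,"wy":0,"wz":0},{"hand":1,"tx":0,"ty":0,"tz":0,"wx":0,"wy":0,"wz":0},{"hand":1,"tx":0,"ty":0,"tz":0,"wx":0,"wy":0,"wz":0},{"hand":1,"tx":0,"ty":0,"tz":0,"wx":0,"wy":0,"wz":0},{"hand":1,"tx":0,"ty":0,"tz":0,"wx":0,"wy":0,"wz":0},{"hand":1,"tx":0,"ty":0,"tz":0,"wx":0,"wy":0,"wz":0},{"hand":1,"tx":0,"ty":0,"tz":0,"wx":0,"wy":0,"wz":0}]'

```text
time: 7.98
tool_pos: [551.9, -156.4, 202.5]
tcp_rot: [2.356, -0.0, 0.095]
contact_force: [-1.1, 0.1, -2.3]
grip_width: 33.9
```

```bash
python3 -c "
from h import *
P=scan_pts([(155.7,0,-53.7),(85,0,17)]);print(P.round(1))
for n in('side','top'):cv2.imwrite('pics/%s5.png'%n,capture(n)[:,:,::-1])
im=cv2.imread('pics/top5.png');brushes(im);labels(im,[(545,-100.5),(472.7,-306.7),(658.4,-123.6)])
a=cv2.imread('pics/side5.png');b=cv2.imread('pics/side0.png');d=cv2.absdiff(a,b).max(2);cv2.imwrite('pics/d.png',d*3)
P=ray;print(proj('side',[[545.9,-99.5,38],[473.2,-308.5,38],[659.9,-123.5,38]]))
# target for c: yaw options
to(473.2+5.4,-308.5-57,220,scanR(.094))
"
```

```text
[[546.5 -99.4  39.6]
 [546.5 -99.4 139.6]]
wood a4870 c[ 471.5 -346.7] L116.4 W43.5 ang1.538
wood a1591 c[ 534.5 -190.7] L64.1 W42.5 ang1.499
wood a2360 c[ 663.8 -165. ] L62.2 W44.7 ang1.698
lab [ 473.  -308.5] [31.3 27. ] 90.0
lab [ 653.6 -123.8] [19.5 26.7] 81.3
[[298.51087755 215.26563634]
 [317.72834232 284.65287897]
 [352.86415685 207.06939919]]
t8.1 pos [ 551.9 -156.4  202.5] rpy [ 2.356 -0.     0.095] q [-0.04  0.5   1.67 -0.92  1.08  0.37] F [ 0.4  0.3 -2. ] w 34.0
shift/40 [-2.318  3.867  3.247]
rot/5deg [-0.001 -0.005  0.003]
```

View pics/side5.png

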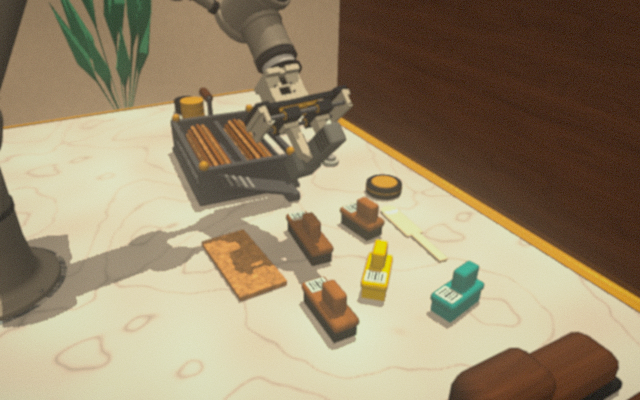

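drive_tool --deltas '[{"hand":1,"tx":0,"ty":-0.2,"tz":-0.2,"wx":0,"wy":-0.7,"wz":0.7},{"hand":1,"tx":0,"ty":0,"tz":0,"wx":0,"wy":-0.7,"wz":0.7},{"hand":1,"tx":0,"ty":0,"tz":0,"wx":0,"wy":-0.7,"wz":0.7},{"hand":1,"tx":0,"ty":0,"tz":0,"wx":0,"wy":-0.7,"wz":0.7},{"hand":1,"tx":0,"ty":0,"tz":0,"wx":0,"wy":-0.7,"wz":0.7},{"hand":1,"tx":0,"ty":0,"tz":0,"wx":0,"wy":-0.7,"wz":0.7},{"hand":1,"tx":0,"ty":0,"tz":0,"wx":0,"wy":-0.7,"wz":0.7},{"hand":1,"tx":0,"ty":0,"tz":0,"wx":0,"wy":-0.7,"wz":0.7}]'

```text
time: 8.75
tool_pos: [551.1, -144.9, 202.3]
tcp_rot: [2.356, 0.0, -0.6]
contact_force: [-0.6, 0.2, -2.3]
grip_width: 33.9
```

```bash
python3 -c "
from h import *
P=scan_pts([(155.7,0,-53.7),(85,0,17)]);print(P.round(1))
to(440.6,-355.7,202,scanR(.094-.698))
print((fwd()[1].inv().apply(np.array([473.1,-308.5,39])-P[0])/40).round(3))
"
```

```text
[[583.4 -97.6  39.4]
 [583.4 -97.6 139.4]]
t8.8 pos [ 551.1 -144.9  202.3] rpy [ 2.356  0.    -0.6  ] q [-0.07  0.72  1.23 -0.66  1.64  0.64] F [-0.6  0.2 -2.3] w 33.9
shift/40 [0.697 4.173 4.184]
rot/5deg [-0.002 -0.031  0.032]
[0.702 4.172 4.185]
```

drive_tool --deltas '[{"hand":1,"tx":0.1,"ty":0.596,"tz":0.598,"wx":0,"wy":0,"wz":0},{"hand":1,"tx":0.1,"ty":0.596,"tz":0.598,"wx":0,"wy":0,"wz":0},{"hand":1,"tx":0.1,"ty":0.596,"tz":0.598,"wx":0,"wy":0,"wz":0},{"hand":1,"tx":0.1,"ty":0.596,"tz":0.598,"wx":0,"wy":0,"wz":0},{"hand":1,"tx":0.1,"ty":0.596,"tz":0.598,"wx":0,"wy":0,"wz":0},{"hand":1,"tx":0.1,"ty":0.596,"tz":0.598,"wx":0,"wy":0,"wz":0},{"hand":1,"tx":0.1,"ty":0.596,"tz":0.598,"wx":0,"wy":0,"wz":0},{"hand":1,"tx":0,"ty":0,"tz":0,"wx":0,"wy":0,"wz":0},{"hand":1,"tx":0,"ty":0,"tz":0,"wx":0,"wy":0,"wz":0},{"hand":1,"tx":0,"ty":0,"tz":0,"wx":0,"wy":0,"wz":0}]'

```text
time: 9.58
tool_pos: [441.3, -356.3, 202.0]
tcp_rot: [2.357, -0.0, -0.597]
contact_force: [-0.3, -0.5, -1.7]
grip_width: 34.2
```

```bash
python3 -c "
from h import *
P=scan_pts([(155.7,0,-53.7),(85,0,17)]);print(P.round(1))
to(440.6,-355.7,202,scanR(.094-.698))
print((fwd()[1].inv().apply(np.array([473.1,-308.5,38])-P[0])/40).round(3))
for n in('side','top'):cv2.imwrite('pics/%s6.png'%n,capture(n)[:,:,::-1])
im=cv2.imread('pics/top6.png');brushes(im);labels(im,[(545,-100.5),(472.7,-306.7),(658.4,-123.6)])
"
```

```text
[[ 473.5 -308.8   39.1]
 [ 473.5 -308.9  139.1]]
t9.6 pos [ 441.3 -356.3  202. ] rpy [ 2.357 -0.    -0.597] q [-0.44  0.58  1.51 -0.81  1.31  0.48] F [-0.3 -0.5 -1.7] w 34.2
shift/40 [-0.022 -0.002 -0.001]
rot/5deg [-0.006 -0.057  0.054]
[-0.014 -0.021  0.019]
wood a1815 c[ 529.2 -179.7] L85.1 W31.3 ang1.507
lab [ 545.7 -100.5] [28.7 32.1] 6.8
lab [ 660.6 -123.3] [30.9 25.9] 81.5
```

View pics/side6.png

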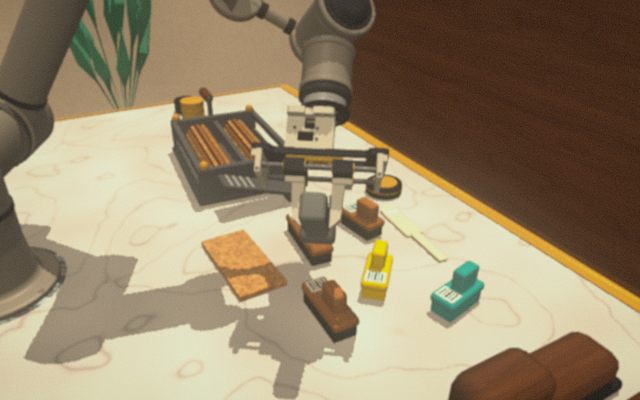

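drive_tool --deltas '[{"hand":1,"tx":0,"ty":0,"tz":0,"wx":0,"wy":0,"wz":0},{"hand":1,"tx":0,"ty":0,"tz":0,"wx":0,"wy":0,"wz":0},{"hand":1,"tx":0,"ty":0,"tz":0,"wx":0,"wy":0,"wz":0},{"hand":1,"tx":0,"ty":0,"tz":0,"wx":0,"wy":0,"wz":0},{"hand":1,"tx":0,"ty":0,"tz":0,"wx":0,"wy":0,"wz":0},{"hand":1,"tx":0,"ty":0,"tz":0,"wx":0,"wy":0,"wz":0},{"hand":1,"tx":0,"ty":0,"tz":0,"wx":0,"wy":0,"wz":0},{"hand":1,"tx":0,"ty":0,"tz":0,"wx":0,"wy":0,"wz":0},{"hand":1,"tx":0,"ty":0,"tz":0,"wx":0,"wy":0,"wz":0},{"hand":1,"tx":0,"ty":0,"tz":0,"wx":0,"wy":0,"wz":0},{"hand":1,"tx":0,"ty":0,"tz":0,"wx":0,"wy":0,"wz":0},{"hand":1,"tx":0,"ty":0,"tz":0,"wx":0,"wy":0,"wz":0},{"hand":1,"tx":0,"ty":0,"tz":0,"wx":0,"wy":0,"wz":0},{"hand":1,"tx":0,"ty":0,"tz":0,"wx":0,"wy":0,"wz":0},{"hand":1,"tx":0,"ty":0,"tz":0,"wx":0,"wy":0,"wz":0},{"hand":1,"tx":0,"ty":0,"tz":0,"wx":0,"wy":0,"wz":0},{"hand":1,"tx":0,"ty":0,"tz":0,"wx":0,"wy":0,"wz":0},{"hand":1,"tx":0,"ty":0,"tz":0,"wx":0,"wy":0,"wz":0}]'

```text
time: 11.18
tool_pos: [441.2, -356.5, 202.1]
tcp_rot: [2.356, 0.0, -0.597]
contact_force: [0.1, -0.1, -2.1]
grip_width: 34.0
```

```bash
python3 -c "
from h import *
P=scan_pts([(155.7,0,-53.7),(85,0,17)]);print(P.round(1))
print((fwd()[1].inv().apply(np.array([660.1,-123.4,39])-P[0])/40).round(3))
for n in('side','top'):cv2.imwrite('pics/%s7.png'%n,capture(n)[:,:,::-1])
im=cv2.imread('pics/top7.png');labels(im,[(545,-100.5),(658.4,-123.6)])
a=cv2.imread('pics/side6.png');b=cv2.imread('pics/side7.png');print(cv2.absdiff(a,b).max(2)[200:].max())
"
```

```text
[[ 473.4 -309.1   39.1]
 [ 473.4 -309.1  139.1]]
[ 1.254 -4.573 -4.567]
lab [ 545.7 -100.3] [28.4 32.2] 7.1
lab [ 660.3 -123.6] [31.6 26.3] 81.7
34
```

drive_tool --deltas '[{"hand":1,"tx":0.157,"ty":-0.572,"tz":-0.571,"wx":0,"wy":0,"wz":0},{"hand":1,"tx":0.157,"ty":-0.572,"tz":-0.571,"wx":0,"wy":0,"wz":0},{"hand":1,"tx":0.157,"ty":-0.572,"tz":-0.571,"wx":0,"wy":0,"wz":0},{"hand":1,"tx":0.157,"ty":-0.572,"tz":-0.571,"wx":0,"wy":0,"wz":0},{"hand":1,"tx":0.157,"ty":-0.572,"tz":-0.571,"wx":0,"wy":0,"wz":0},{"hand":1,"tx":0.157,"ty":-0.572,"tz":-0.571,"wx":0,"wy":0,"wz":0},{"hand":1,"tx":0.157,"ty":-0.572,"tz":-0.571,"wx":0,"wy":0,"wz":0},{"hand":1,"tx":0.157,"ty":-0.572,"tz":-0.571,"wx":0,"wy":0,"wz":0},{"hand":1,"tx":0,"ty":0,"tz":0,"wx":0,"wy":0,"wz":0},{"hand":1,"tx":0,"ty":0,"tz":0,"wx":0,"wy":0,"wz":0},{"hand":1,"tx":0,"ty":0,"tz":0,"wx":0,"wy":0,"wz":0}]'

```text
time: 12.2
tool_pos: [627.8, -170.9, 201.4]
tcp_rot: [2.355, 0.001, -0.596]
contact_force: [-0.4, -0.6, -2.0]
grip_width: 33.5
```

```bash
python3 -c "
from h import *
P=scan_pts([(155.7,0,-53.7),(85,0,17)]);print(P.round(1))
to(440.6,-355.7,202,scanR(.094-.698))
print((fwd()[1].inv().apply(np.array([660.1,-123.5,38])-P[0])/40).round(3))
for n in('side','top'):cv2.imwrite('pics/%s8.png'%n,capture(n)[:,:,::-1])
im=cv2.imread('pics/top8.png');brushes(im);labels(im,[(545,-100.5),(472.7,-306.7),(658.4,-123.6)])
"
```

```text
[[ 659.8 -123.6   38.4]
 [ 659.9 -123.5  138.4]]
t12.2 pos [ 627.8 -170.9  201.4] rpy [ 2.355e+00  1.000e-03 -5.960e-01] q [-0.09  0.87  0.94 -0.68  1.74  0.53] F [-0.4 -0.6 -2. ] w 33.5
shift/40 [-1.277  4.567  4.555]
rot/5deg [ 0.009 -0.055  0.068]
[ 0.006 -0.012  0.004]
wood a4859 c[ 471.4 -346.7] L116.3 W43.3 ang1.539
wood a4778 c[ 539.9 -152.5] L141.5 W45.1 ang1.460
lab [ 473.2 -308.4] [26.7 31.3] 1.3
```

View pics/side8.png

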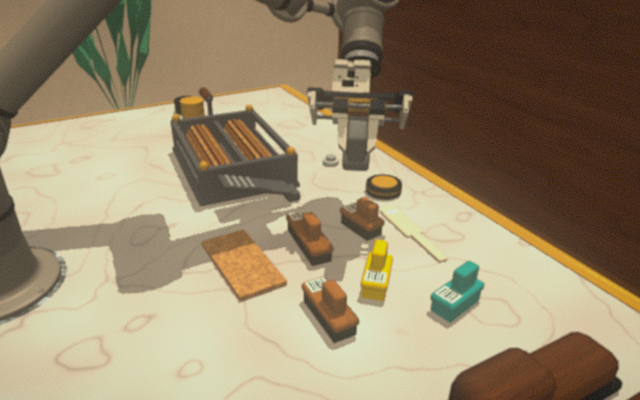

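drive_tool --deltas '[{"hand":1,"tx":0,"ty":0,"tz":0,"wx":0,"wy":0,"wz":0},{"hand":1,"tx":0,"ty":0,"tz":0,"wx":0,"wy":0,"wz":0},{"hand":1,"tx":0,"ty":0,"tz":0,"wx":0,"wy":0,"wz":0},{"hand":1,"tx":0,"ty":0,"tz":0,"wx":0,"wy":0,"wz":0},{"hand":1,"tx":0,"ty":0,"tz":0,"wx":0,"wy":0,"wz":0},{"hand":1,"tx":0,"ty":0,"tz":0,"wx":0,"wy":0,"wz":0},{"hand":1,"tx":0,"ty":0,"tz":0,"wx":0,"wy":0,"wz":0},{"hand":1,"tx":0,"ty":0,"tz":0,"wx":0,"wy":0,"wz":0},{"hand":1,"tx":0,"ty":0,"tz":0,"wx":0,"wy":0,"wz":0},{"hand":1,"tx":0,"ty":0,"tz":0,"wx":0,"wy":0,"wz":0},{"hand":1,"tx":0,"ty":0,"tz":0,"wx":0,"wy":0,"wz":0},{"hand":1,"tx":0,"ty":0,"tz":0,"wx":0,"wy":0,"wz":0},{"hand":1,"tx":0,"ty":0,"tz":0,"wx":0,"wy":0,"wz":0},{"hand":1,"tx":0,"ty":0,"tz":0,"wx":0,"wy":0,"wz":0},{"hand":1,"tx":0,"ty":0,"tz":0,"wx":0,"wy":0,"wz":0},{"hand":1,"tx":0,"ty":0,"tz":0,"wx":0,"wy":0,"wz":0},{"hand":1,"tx":0,"ty":0,"tz":0,"wx":0,"wy":0,"wz":0},{"hand":1,"tx":0,"ty":0,"tz":0,"wx":0,"wy":0,"wz":0}]'

```text
time: 13.8
tool_pos: [628.0, -170.8, 201.8]
tcp_rot: [2.356, 0.0, -0.597]
contact_force: [1.2, 0.0, -2.1]
grip_width: 33.6
```

```bash
python3 -c "
from h import *
for n in('side','top'):cv2.imwrite('pics/%s9.png'%n,capture(n)[:,:,::-1])
a=cv2.imread('pics/side8.png');b=cv2.imread('pics/side9.png');print(cv2.absdiff(a,b).max(2)[200:].max())
# target for laying down: origin at rest centre
y=1.62
print('goal yaw',y-math.pi/2)
to(401.3,-152,220,(math.pi,0,y-math.pi/2))
"
```

```text
35
goal yaw 0.04920367320510355
t13.9 pos [ 628.1 -170.7  201.8] rpy [ 2.356 -0.    -0.597] q [-0.09  0.87  0.94 -0.68  1.74  0.53] F [-0.7 -0.4 -2.3] w 34.0
shift/40 [-4.953  2.299  1.657]
rot/5deg [ 8.677  2.903 -7.011]
```

drive_tool --deltas '[{"hand":1,"tx":0,"ty":0,"tz":-0.3,"wx":0.8,"wy":0,"wz":0},{"hand":1,"tx":0,"ty":0,"tz":0,"wx":0.82,"wy":0,"wz":0},{"hand":1,"tx":0,"ty":0,"tz":0,"wx":0.82,"wy":0,"wz":0},{"hand":1,"tx":0,"ty":0,"tz":0,"wx":0.82,"wy":0,"wz":0},{"hand":1,"tx":0,"ty":0,"tz":0,"wx":0.82,"wy":0,"wz":0},{"hand":1,"tx":0,"ty":0,"tz":0,"wx":0.82,"wy":0,"wz":0},{"hand":1,"tx":0,"ty":0,"tz":0,"wx":0.82,"wy":0,"wz":0},{"hand":1,"tx":0,"ty":0,"tz":0,"wx":0.82,"wy":0,"wz":0},{"hand":1,"tx":0,"ty":0,"tz":0,"wx":0.82,"wy":0,"wz":0},{"hand":1,"tx":0,"ty":0,"tz":0,"wx":0.82,"wy":0,"wz":0},{"hand":1,"tx":0,"ty":0,"tz":0,"wx":0.82,"wy":0,"wz":0},{"hand":1,"tx":0,"ty":0,"tz":0,"wx":0,"wy":0,"wz":-0.925},{"hand":1,"tx":0,"ty":0,"tz":0,"wx":0,"wy":0,"wz":-0.925},{"hand":1,"tx":0,"ty":0,"tz":0,"wx":0,"wy":0,"wz":-0.925},{"hand":1,"tx":0,"ty":0,"tz":0,"wx":0,"wy":0,"wz":-0.925},{"hand":1,"tx":0,"ty":0,"tz":0,"wx":0,"wy":0,"wz":-0.925},{"hand":1,"tx":0,"ty":0,"tz":0,"wx":0,"wy":0,"wz":-0.925},{"hand":1,"tx":0,"ty":0,"tz":0,"wx":0,"wy":0,"wz":-0.925},{"hand":1,"tx":0,"ty":0,"tz":0,"wx":0,"wy":0,"wz":-0.925},{"hand":1,"tx":0,"ty":0,"tz":0,"wx":0,"wy":0,"wz":0}]'

```text
time: 15.57
tool_pos: [632.5, -163.9, 210.3]
tcp_rot: [3.141, 0.001, 0.052]
contact_force: [0.1, 0.2, -2.5]
grip_width: 34.2
```

```bash
python3 -c "
from h import *
for n in('side','top'):cv2.imwrite('pics/%s10.png'%n,capture(n)[:,:,::-1])
y=1.62
to(401.3,-152,70,(math.pi,0,y-math.pi/2))
im=cv2.imread('pics/top10.png');r=rect(im,'top',12);m=brown(r);m[:, :int((Y1+20)*S)]=0
m[:int((X1-470)*S)]=0
m=cv2.morphologyEx(m,cv2.MORPH_CLOSE,np.ones((30,30)))
for t in minrects(m,9000,30000):print('rest12',t)
"
```

```text
t15.7 pos [ 632.6 -163.8  210.4] rpy [3.141 0.    0.047] q [-0.37  0.6   1.18 -0.    1.36 -0.42] F [ 0.7  0.2 -1.9] w 33.8
shift/40 [-5.762 -0.566  3.512]
rot/5deg [ 0.003  0.004 -0.028]
```

View pics/top10.png

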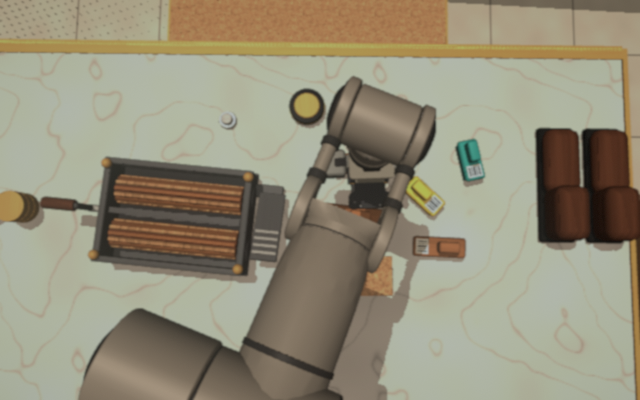

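View pics/side10.png

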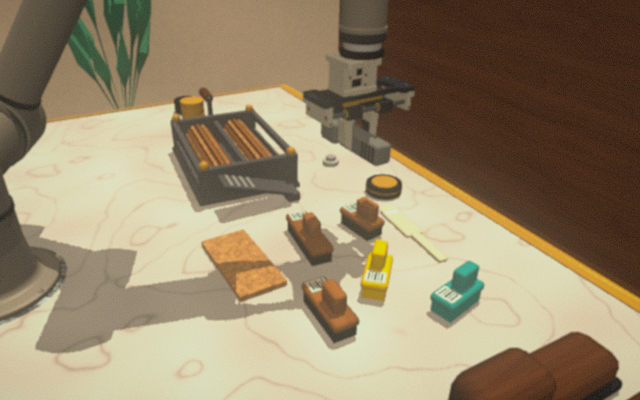

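```bash
python3 -c "
from h import *
im=cv2.imread('pics/side10.png');r=rect(im,'side',12);h=cv2.cvtColor(r,cv2.COLOR_BGR2HSV)
m=cv2.inRange(h,(3,95,60),(22,255,255))
m[:int((X1-465)*S)]=0;m[:, :int((Y1+20)*S)]=0
m=cv2.morphologyEx(m,cv2.MORPH_CLOSE,np.ones((25,25)))
for t in minrects(m,5000,30000):print('rest12',t)
"
```

```text
rest12 (18165.555555555555, array([ 400.32486979, -155.95792643]), 199.46480305989584, 94.11428833007812, np.float32(1.5910983))
```

drive_tool --deltas '[{"hand":1,"tx":-0.72,"ty":-0.07,"tz":0,"wx":0,"wy":0,"wz":0},{"hand":1,"tx":-0.72,"ty":-0.07,"tz":0,"wx":0,"wy":0,"wz":0},{"hand":1,"tx":-0.72,"ty":-0.07,"tz":0,"wx":0,"wy":0,"wz":0},{"hand":1,"tx":-0.72,"ty":-0.07,"tz":0,"wx":0,"wy":0,"wz":0},{"hand":1,"tx":-0.72,"ty":-0.07,"tz":0,"wx":0,"wy":0,"wz":0},{"hand":1,"tx":-0.72,"ty":-0.07,"tz":0,"wx":0,"wy":0,"wz":0},{"hand":1,"tx":-0.72,"ty":-0.07,"tz":0,"wx":0,"wy":0,"wz":0},{"hand":1,"tx":-0.72,"ty":-0.07,"tz":0,"wx":0,"wy":0,"wz":0},{"hand":1,"tx":0,"ty":0,"tz":0.7,"wx":0,"wy":0,"wz":0},{"hand":1,"tx":0,"ty":0,"tz":0.7,"wx":0,"wy":0,"wz":0},{"hand":1,"tx":0,"ty":0,"tz":0.7,"wx":0,"wy":0,"wz":0},{"hand":1,"tx":0,"ty":0,"tz":0.7,"wx":0,"wy":0,"wz":0},{"hand":1,"tx":0,"ty":0,"tz":0.7,"wx":0,"wy":0,"wz":0},{"hand":1,"tx":0,"ty":0,"tz":0.5,"wx":0,"wy":0,"wz":0},{"hand":1,"tx":0,"ty":0,"tz":0,"wx":0,"wy":0,"wz":0},{"hand":1,"tx":0,"ty":0,"tz":0,"wx":0,"wy":0,"wz":0}]'

```text
time: 17.0
tool_pos: [401.3, -152.6, 50.2]
tcp_rot: [-3.141, 0.001, 0.048]
contact_force: [0.1, -0.1, -2.2]
grip_width: 33.8
```

```bash
python3 -c "
from h import *
to(401.2,-152,33.5,(math.pi,0,.045))
cv2.imwrite('pics/side11.png',capture('side')[150:310,160:310,::-1].repeat(4,0).repeat(4,1)[:600])
"
```

```text
t17.0 pos [ 401.3 -152.6   50.2] rpy [-3.141e+00  1.000e-03  4.800e-02] q [-0.54  0.45  2.01 -0.    0.68 -0.59] F [ 0.1 -0.1 -2.2] w 33.8
shift/40 [-0.002 -0.014  0.418]
rot/5deg [-0.011  0.017  0.033]
```

View pics/side11.png

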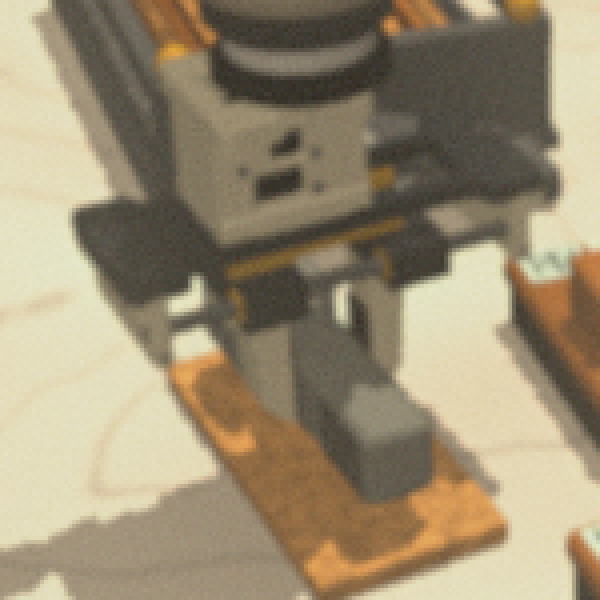

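Scanner level over the rest. Lower gently, settle, release.

drive_tool --deltas '[{"hand":1,"tx":0,"ty":0,"tz":0.2,"wx":0,"wy":0,"wz":0},{"hand":1,"tx":0,"ty":0,"tz":0.15,"wx":0,"wy":0,"wz":0},{"hand":1,"tx":0,"ty":0,"tz":0.07,"wx":0,"wy":0,"wz":0},{"hand":1,"tx":0,"ty":0,"tz":0,"wx":0,"wy":0,"wz":0},{"hand":1,"tx":0,"ty":0,"tz":0,"wx":0,"wy":0,"wz":0}]'

```text
time: 17.47
tool_pos: [401.6, -152.7, 33.6]
tcp_rot: [-3.142, -0.0, 0.049]
contact_force: [0.1, 0.3, -1.8]
grip_width: 33.8
```

drive_tool --deltas '[{"hand":1,"tx":0,"ty":0,"tz":0.02,"wx":0,"wy":0,"wz":0},{"hand":1,"tx":0,"ty":0,"tz":0.01,"wx":0,"wy":0,"wz":0},{"hand":1,"tx":0,"ty":0,"tz":0,"wx":0,"wy":0,"wz":0},{"hand":0.1,"tx":0,"ty":0,"tz":0,"wx":0,"wy":0,"wz":0},{"hand":-0.2,"tx":0,"ty":0,"tz":0,"wx":0,"wy":0,"wz":0},{"hand":-0.5,"tx":0,"ty":0,"tz":0,"wx":0,"wy":0,"wz":0},{"hand":-1,"tx":0,"ty":0,"tz":0,"wx":0,"wy":0,"wz":0},{"hand":-1,"tx":0,"ty":0,"tz":0,"wx":0,"wy":0,"wz":0},{"hand":-1,"tx":0,"ty":0,"tz":0,"wx":0,"wy":0,"wz":0},{"hand":-1,"tx":0,"ty":0,"tz":0,"wx":0,"wy":0,"wz":0},{"hand":-1,"tx":0,"ty":0,"tz":0,"wx":0,"wy":0,"wz":0},{"hand":-1,"tx":0,"ty":0,"tz":-0.5,"wx":0,"wy":0,"wz":0},{"hand":-1,"tx":0,"ty":0,"tz":-0.8,"wx":0,"wy":0,"wz":0},{"hand":-1,"tx":0,"ty":0,"tz":-0.9,"wx":0,"wy":0,"wz":0},{"hand":-1,"tx":0,"ty":0,"tz":-0.9,"wx":0,"wy":0,"wz":0},{"hand":-1,"tx":0,"ty":0,"tz":-0.5,"wx":0,"wy":0,"wz":0}]'

```text
time: 18.8
tool_pos: [402.5, -153.2, 179.9]
tcp_rot: [3.139, -0.004, 0.049]
contact_force: [1.0, 0.9, 0.5]
grip_width: 92.1
```

```bash
python3 -c "
from h import *
for n in('side','top'):cv2.imwrite('pics/%s12.png'%n,capture(n)[:,:,::-1])
im=cv2.imread('pics/top12.png');brushes(im);labels(im,[(545,-100.5),(472.7,-306.7),(658.4,-123.6)])
to(471,-361,120,(math.pi,0,-.02))
"
```

```text
wood a4880 c[ 471.4 -346.7] L116.3 W43.3 ang1.539
wood a4682 c[ 539.4 -152.7] L140.6 W44.2 ang1.463
wood a2566 c[ 662.2 -150.9] L90.3 W44.4 ang1.707
lab [546.  -99.6] [26.6 32.1] 5.9
lab [ 473.  -308.7] [31.3 26.7] 90.0
lab [ 660.  -123.5] [32.2 26.1] 81.7
t18.9 pos [ 403.3 -153.7  179.7] rpy [ 3.137 -0.006  0.049] q [-0.54  0.24  1.86  0.    1.04 -0.59] F [ 0.2  0.2 -0.2] w 91.9
shift/40 [1.424 5.253 1.525]
rot/5deg [ 0.046 -0.076  0.794]
```

View pics/side12.png

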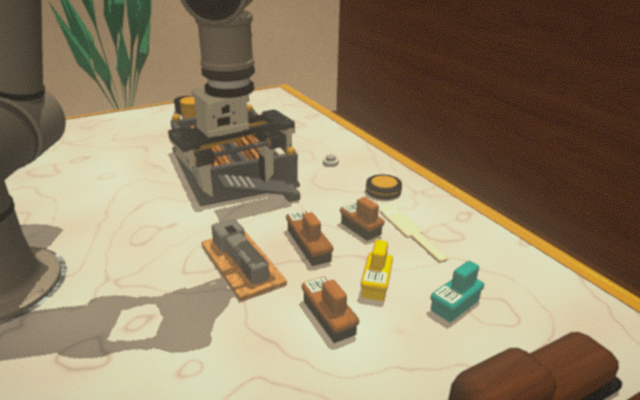

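drive_tool --deltas '[{"hand":-1,"tx":0.24,"ty":0.876,"tz":0,"wx":0,"wy":0,"wz":0},{"hand":-1,"tx":0.24,"ty":0.876,"tz":0,"wx":0,"wy":0,"wz":0},{"hand":-1,"tx":0.24,"ty":0.876,"tz":0,"wx":0,"wy":0,"wz":0},{"hand":-1,"tx":0.24,"ty":0.876,"tz":0,"wx":0,"wy":0,"wz":0},{"hand":-1,"tx":0.24,"ty":0.876,"tz":0,"wx":0,"wy":0,"wz":0},{"hand":-1,"tx":0.24,"ty":0.876,"tz":0,"wx":0,"wy":0,"wz":0},{"hand":-1,"tx":0,"ty":0,"tz":0.8,"wx":0,"wy":0,"wz":0.88},{"hand":-1,"tx":0,"ty":0,"tz":0.7,"wx":0,"wy":0,"wz":0},{"hand":-1,"tx":0,"ty":0,"tz":0,"wx":0,"wy":0,"wz":0},{"hand":-1,"tx":0,"ty":0,"tz":0,"wx":0,"wy":0,"wz":0}]'

```text
time: 19.73
tool_pos: [468.3, -358.7, 114.0]
tcp_rot: [-3.138, 0.004, -0.027]
contact_force: [0.4, 1.0, 0.1]
grip_width: 92.2
```

```bash
python3 -c "
from h import *
for n in('side','top'):cv2.imwrite('pics/%s13.png'%n,capture(n)[:,:,::-1])
im=cv2.imread('pics/top13.png');brushes(im);labels(im,[(545,-100.5),(472.7,-306.7),(658.4,-123.6)])
to(471.4,-363,56,(math.pi,0,-.028))
r=rect(im,'top',54);y=r[int((X1-480)*S):int((X1-320)*S),int((Y1+40)*S):int((Y1+270)*S)];cv2.imwrite('pics/sc13.png',y)
"
```

```text
wood a8371 c[ 403.4 -149.3] L183.0 W86.9 ang1.597
wood a3162 c[ 472.2 -326. ] L75.0 W43.6 ang1.550
wood a4666 c[ 539.4 -152.8] L140.3 W44.1 ang1.464
wood a2560 c[ 662.1 -150.9] L90.4 W44.5 ang1.702
lab [545.9 -99.6] [26.7 32.2] 6.7
lab [ 473.2 -308.5] [26.7 31.4] 1.0
lab [ 660.  -123.5] [32.1 26.1] 81.3
t19.8 pos [ 469.9 -359.9  117.2] rpy [ 3.141e+00 -1.000e-03 -2.700e-02] q [-0.78  0.58  1.5   0.    1.06 -0.76] F [ 0.  -0.5  0.7] w 92.0
shift/40 [0.038 0.075 1.531]
rot/5deg [ 0.007 -0.009  0.013]
```

View pics/side13.png

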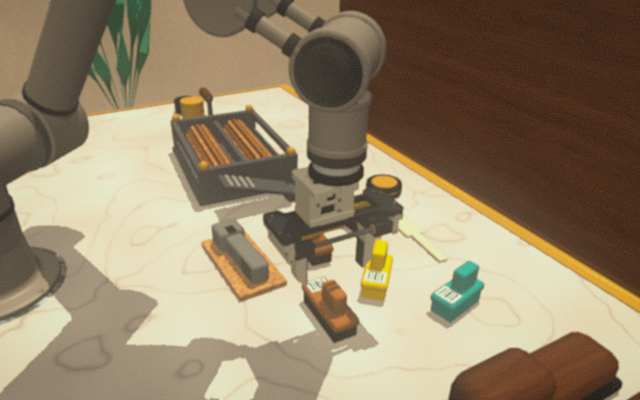

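View pics/sc13.png

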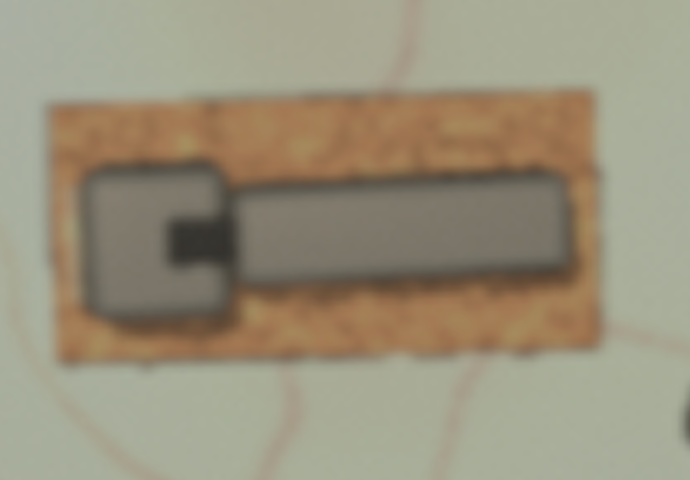

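drive_tool --deltas '[{"hand":-1,"tx":0.02,"ty":0.05,"tz":0.6,"wx":0,"wy":0,"wz":0},{"hand":-1,"tx":0,"ty":0,"tz":0.4,"wx":0,"wy":0,"wz":0},{"hand":-1,"tx":0,"ty":0,"tz":0,"wx":0,"wy":0,"wz":0},{"hand":-1,"tx":0,"ty":0,"tz":0,"wx":0,"wy":0,"wz":0},{"hand":-1,"tx":0,"ty":0,"tz":0,"wx":0,"wy":0,"wz":0}]'

```text
time: 20.25
tool_pos: [471.1, -362.4, 78.4]
tcp_rot: [3.14, -0.002, -0.027]
contact_force: [-0.7, -0.8, 0.8]
grip_width: 91.8
```

```bash
python3 -c "
from h import *
to(471.4,-363,56,(math.pi,0,-.028))
"
```

```text
t20.2 pos [ 471.1 -362.4   78.4] rpy [ 3.14e+00 -2.00e-03 -2.70e-02] q [-0.78  0.63  1.53  0.    0.98 -0.76] F [-0.7 -0.8  0.8] w 91.8
shift/40 [0.006 0.013 0.559]
rot/5deg [ 0.024 -0.027  0.009]
```

drive_tool --deltas '[{"hand":-1,"tx":0,"ty":0,"tz":0.35,"wx":0,"wy":0,"wz":0},{"hand":-1,"tx":0,"ty":0,"tz":0.2,"wx":0,"wy":0,"wz":0},{"hand":-1,"tx":0,"ty":0,"tz":0,"wx":0,"wy":0,"wz":0},{"hand":0,"tx":0,"ty":0,"tz":0,"wx":0,"wy":0,"wz":0},{"hand":1,"tx":0,"ty":0,"tz":0,"wx":0,"wy":0,"wz":0},{"hand":1,"tx":0,"ty":0,"tz":0,"wx":0,"wy":0,"wz":0},{"hand":1,"tx":0,"ty":0,"tz":0,"wx":0,"wy":0,"wz":0},{"hand":1,"tx":0,"ty":0,"tz":0,"wx":0,"wy":0,"wz":0},{"hand":1,"tx":0,"ty":0,"tz":0,"wx":0,"wy":0,"wz":0},{"hand":1,"tx":0,"ty":0,"tz":0,"wx":0,"wy":0,"wz":0},{"hand":1,"tx":0,"ty":0,"tz":0,"wx":0,"wy":0,"wz":0},{"hand":1,"tx":0,"ty":0,"tz":0,"wx":0,"wy":0,"wz":0}]'

```text
time: 21.25
tool_pos: [470.2, -361.8, 54.3]
tcp_rot: [-3.141, -0.0, -0.028]
contact_force: [1.0, 0.2, 0.4]
grip_width: 36.6
```

```bash
python3 -c "
from h import *
to(471.4,-363,225,(math.pi,0,1.485))
"
```

```text
t21.2 pos [ 470.2 -361.8   54.3] rpy [-3.141 -0.    -0.028] q [-0.79  0.66  1.55  0.    0.93 -0.76] F [1.  0.2 0.4] w 36.6
shift/40 [ 0.031  0.028 -4.267]
rot/5deg [-1.0000e-03 -1.0000e-03 -1.7333e+01]
```

drive_tool --deltas '[{"hand":1,"tx":0,"ty":0,"tz":0,"wx":0,"wy":0,"wz":0},{"hand":1,"tx":0,"ty":0,"tz":0,"wx":0,"wy":0,"wz":0},{"hand":1,"tx":0,"ty":0,"tz":0,"wx":0,"wy":0,"wz":0},{"hand":1,"tx":0,"ty":0,"tz":0,"wx":0,"wy":0,"wz":0},{"hand":1,"tx":0,"ty":0,"tz":0,"wx":0,"wy":0,"wz":0}]'

```text
time: 21.67
tool_pos: [470.1, -361.8, 54.2]
tcp_rot: [-3.141, 0.0, -0.028]
contact_force: [-0.4, -0.0, -1.6]
grip_width: 23.8
```

drive_tool --deltas '[{"hand":1,"tx":0,"ty":0,"tz":-0.4,"wx":0,"wy":0,"wz":0},{"hand":1,"tx":0,"ty":0,"tz":-0.8,"wx":0,"wy":0,"wz":0},{"hand":1,"tx":0,"ty":0,"tz":-0.9,"wx":0,"wy":0,"wz":-0.963},{"hand":1,"tx":0,"ty":0,"tz":-0.9,"wx":0,"wy":0,"wz":-0.963},{"hand":1,"tx":0,"ty":0,"tz":-0.9,"wx":0,"wy":0,"wz":-0.963},{"hand":1,"tx":0,"ty":0,"tz":-0.5,"wx":0,"wy":0,"wz":-0.963},{"hand":1,"tx":0,"ty":0,"tz":0,"wx":0,"wy":0,"wz":-0.963},{"hand":1,"tx":0,"ty":0,"tz":0,"wx":0,"wy":0,"wz":-0.963},{"hand":1,"tx":0,"ty":0,"tz":0,"wx":0,"wy":0,"wz":-0.963},{"hand":1,"tx":0,"ty":0,"tz":0,"wx":0,"wy":0,"wz":-0.963},{"hand":1,"tx":0,"ty":0,"tz":0,"wx":0,"wy":0,"wz":-0.963},{"hand":1,"tx":0,"ty":0,"tz":0,"wx":0,"wy":0,"wz":-0.963},{"hand":1,"tx":0,"ty":0,"tz":0,"wx":0,"wy":0,"wz":-0.963},{"hand":1,"tx":0,"ty":0,"tz":0,"wx":0,"wy":0,"wz":-0.963},{"hand":1,"tx":0,"ty":0,"tz":0,"wx":0,"wy":0,"wz":-0.963},{"hand":1,"tx":0,"ty":0,"tz":0,"wx":0,"wy":0,"wz":-0.963},{"hand":1,"tx":0,"ty":0,"tz":0,"wx":0,"wy":0,"wz":-0.963},{"hand":1,"tx":0,"ty":0,"tz":0,"wx":0,"wy":0,"wz":-0.963},{"hand":1,"tx":0,"ty":0,"tz":0,"wx":0,"wy":0,"wz":-0.963},{"hand":1,"tx":0,"ty":0,"tz":0,"wx":0,"wy":0,"wz":-0.963}]'

```text
time: 23.33
tool_pos: [470.0, -361.7, 230.1]
tcp_rot: [-3.141, -0.001, 1.489]
contact_force: [1.0, -0.5, -1.2]
grip_width: 23.9
```

```bash
python3 -c "
from h import *
to(553.1,313.8,225,(math.pi,0,1.485))
"
```

```text
t23.3 pos [ 470.  -361.7  230.1] rpy [-3.141e+00 -1.000e-03  1.489e+00] q [-0.79  0.48  1.34  0.    1.32 -2.27] F [ 1.  -0.5 -1.2] w 23.9
shift/40 [17.001  0.693  0.136]
rot/5deg [-0.005 -0.006  0.048]
```

drive_tool --deltas '[{"hand":1,"tx":0.945,"ty":0.038,"tz":0,"wx":0,"wy":0,"wz":0},{"hand":1,"tx":0.945,"ty":0.038,"tz":0,"wx":0,"wy":0,"wz":0},{"hand":1,"tx":0.945,"ty":0.038,"tz":0,"wx":0,"wy":0,"wz":0},{"hand":1,"tx":0.945,"ty":0.038,"tz":0,"wx":0,"wy":0,"wz":0},{"hand":1,"tx":0.945,"ty":0.038,"tz":0,"wx":0,"wy":0,"wz":0},{"hand":1,"tx":0.945,"ty":0.038,"tz":0,"wx":0,"wy":0,"wz":0},{"hand":1,"tx":0.945,"ty":0.038,"tz":0,"wx":0,"wy":0,"wz":0},{"hand":1,"tx":0.945,"ty":0.038,"tz":0,"wx":0,"wy":0,"wz":0},{"hand":1,"tx":0.945,"ty":0.038,"tz":0,"wx":0,"wy":0,"wz":0},{"hand":1,"tx":0.945,"ty":0.038,"tz":0,"wx":0,"wy":0,"wz":0},{"hand":1,"tx":0.945,"ty":0.038,"tz":0,"wx":0,"wy":0,"wz":0},{"hand":1,"tx":0.945,"ty":0.038,"tz":0,"wx":0,"wy":0,"wz":0},{"hand":1,"tx":0.945,"ty":0.038,"tz":0,"wx":0,"wy":0,"wz":0},{"hand":1,"tx":0.945,"ty":0.038,"tz":0,"wx":0,"wy":0,"wz":0},{"hand":1,"tx":0.945,"ty":0.038,"tz":0,"wx":0,"wy":0,"wz":0},{"hand":1,"tx":0.945,"ty":0.038,"tz":0,"wx":0,"wy":0,"wz":0},{"hand":1,"tx":0.945,"ty":0.038,"tz":0,"wx":0,"wy":0,"wz":0},{"hand":1,"tx":0.945,"ty":0.038,"tz":0,"wx":0,"wy":0,"wz":0},{"hand":1,"tx":0,"ty":0,"tz":0,"wx":0,"wy":0,"wz":0},{"hand":1,"tx":0,"ty":0,"tz":0,"wx":0,"wy":0,"wz":0}]'

```text
time: 25.0
tool_pos: [555.0, 315.7, 229.4]
tcp_rot: [-3.14, 0.001, 1.488]
contact_force: [0.1, -1.0, -1.1]
grip_width: 23.9
```

```bash
python3 -c "
from h import *
to(553.1,313.8,150,(math.pi,0,1.485))
for n in('side','top'):cv2.imwrite('pics/%s14.png'%n,capture(n)[:,:,::-1])
"
```

```text
t25.0 pos [555.  315.7 229.4] rpy [-3.140e+00  1.000e-03  1.488e+00] q [ 0.4   0.56  1.2   0.    1.38 -1.09] F [ 0.1 -1.  -1.1] w 23.9
shift/40 [-0.05  -0.042  1.984]
rot/5deg [-0.013  0.006  0.04 ]
```

View pics/side14.png

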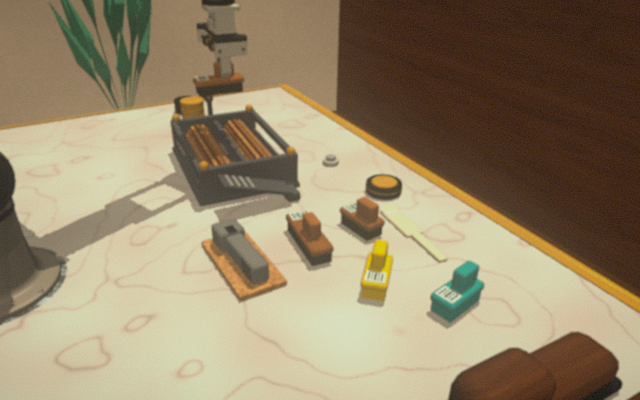

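drive_tool --deltas '[{"hand":1,"tx":-0.04,"ty":-0.04,"tz":0.7,"wx":0,"wy":0,"wz":0},{"hand":1,"tx":0,"ty":0,"tz":0.7,"wx":0,"wy":0,"wz":0},{"hand":1,"tx":0,"ty":0,"tz":0.6,"wx":0,"wy":0,"wz":0.04},{"hand":1,"tx":0,"ty":0,"tz":0.2,"wx":0,"wy":0,"wz":0},{"hand":1,"tx":0,"ty":0,"tz":0.15,"wx":0,"wy":0,"wz":0},{"hand":1,"tx":0,"ty":0,"tz":0,"wx":0,"wy":0,"wz":0},{"hand":1,"tx":0,"ty":0,"tz":0,"wx":0,"wy":0,"wz":0},{"hand":1,"tx":0,"ty":0,"tz":0,"wx":0,"wy":0,"wz":0}]'

```text
time: 25.77
tool_pos: [554.9, 312.3, 138.2]
tcp_rot: [3.139, -0.001, 1.481]
contact_force: [-0.1, -0.6, -0.6]
grip_width: 23.8
```

```bash
python3 -c "
from h import *
to(553.1,313.8,128.5,(math.pi,0,1.485))
"
```

```text
t25.8 pos [554.9 312.3 138.2] rpy [ 3.139e+00 -1.000e-03  1.481e+00] q [ 0.39  0.63  1.33  0.    1.17 -1.09] F [-0.1 -0.6 -0.6] w 23.8
shift/40 [ 0.032 -0.05   0.243]
rot/5deg [ 0.032 -0.017 -0.043]
```

drive_tool --deltas '[{"hand":1,"tx":0.03,"ty":-0.04,"tz":0.12,"wx":0,"wy":0,"wz":-0.04},{"hand":1,"tx":0,"ty":0,"tz":0.08,"wx":0,"wy":0,"wz":0},{"hand":1,"tx":0,"ty":0,"tz":0,"wx":0,"wy":0,"wz":0},{"hand":1,"tx":0,"ty":0,"tz":0,"wx":0,"wy":0,"wz":0},{"hand":1,"tx":0,"ty":0,"tz":0,"wx":0,"wy":0,"wz":0}]'

```text
time: 26.18
tool_pos: [552.4, 313.6, 128.4]
tcp_rot: [-3.142, 0.0, 1.485]
contact_force: [-0.1, -0.6, -1.4]
grip_width: 23.5
```

drive_tool --deltas '[{"hand":1,"tx":0,"ty":0,"tz":0.02,"wx":0,"wy":0,"wz":0},{"hand":1,"tx":0,"ty":0,"tz":0.02,"wx":0,"wy":0,"wz":0},{"hand":1,"tx":0,"ty":0,"tz":0,"wx":0,"wy":0,"wz":0},{"hand":1,"tx":0,"ty":0,"tz":0,"wx":0,"wy":0,"wz":0}]'

```text
time: 26.52
tool_pos: [552.6, 313.7, 128.1]
tcp_rot: [3.141, -0.001, 1.485]
contact_force: [-2.2, -1.4, 6.3]
grip_width: 24.0
```

drive_tool --deltas '[{"hand":0.4,"tx":0,"ty":0,"tz":0,"wx":0,"wy":0,"wz":0},{"hand":0.2,"tx":0,"ty":0,"tz":0,"wx":0,"wy":0,"wz":0},{"hand":0,"tx":0,"ty":0,"tz":0,"wx":0,"wy":0,"wz":0},{"hand":0,"tx":0,"ty":0,"tz":0,"wx":0,"wy":0,"wz":0},{"hand":0,"tx":0,"ty":0,"tz":0,"wx":0,"wy":0,"wz":0},{"hand":0,"tx":0,"ty":0,"tz":-0.4,"wx":0,"wy":0,"wz":0},{"hand":0,"tx":0,"ty":0,"tz":-0.8,"wx":0,"wy":0,"wz":0},{"hand":0,"tx":0,"ty":0,"tz":-0.8,"wx":0,"wy":0,"wz":0}]'

```text
time: 27.18
tool_pos: [551.8, 313.2, 206.3]
tcp_rot: [-3.138, 0.002, 1.485]
contact_force: [0.4, 1.0, 0.7]
grip_width: 46.3
```

```bash
python3 -c "
from h import *
for n in('side','top'):cv2.imwrite('pics/%s15.png'%n,capture(n)[:,:,::-1])
im=cv2.imread('pics/top15.png');brushes(im);labels(im,[(545,-100.5),(658.4,-123.6)])
to(538.2,-167.1,200,(math.pi,0,-.108))
"
```

```text
wood a8297 c[ 403.4 -149.1] L182.8 W86.9 ang1.597
wood a4673 c[ 539.2 -152.6] L140.6 W44.0 ang1.468
wood a2572 c[ 662.2 -150.9] L90.5 W44.4 ang1.707
lab [545.9 -99.5] [26.7 32.1] 6.3
lab [ 660.  -123.5] [32.2 26. ] 81.5
t27.3 pos [554.9 314.7 212.8] rpy [ 3.132 -0.005  1.485] q [ 0.4   0.57  1.24  0.    1.33 -1.09] F [0.7 0.6 0.8] w 45.9
shift/40 [-12.037   0.61    0.265]
rot/5deg [ 0.039 -0.132 18.256]
```

View pics/side15.png

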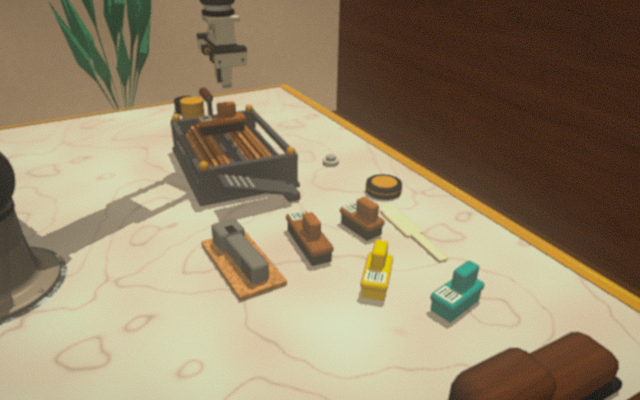

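drive_tool --deltas '[{"hand":0,"tx":-0.926,"ty":0.047,"tz":0,"wx":0,"wy":0,"wz":0},{"hand":0,"tx":-0.926,"ty":0.047,"tz":0,"wx":0,"wy":0,"wz":0},{"hand":-1,"tx":-0.926,"ty":0.047,"tz":0,"wx":0,"wy":0,"wz":0},{"hand":-1,"tx":-0.926,"ty":0.047,"tz":0,"wx":0,"wy":0,"wz":0},{"hand":-1,"tx":-0.926,"ty":0.047,"tz":0,"wx":0,"wy":0,"wz":0},{"hand":-1,"tx":-0.926,"ty":0.047,"tz":0,"wx":0,"wy":0,"wz":0},{"hand":-1,"tx":-0.926,"ty":0.047,"tz":0,"wx":0,"wy":0,"wz":0},{"hand":-1,"tx":-0.926,"ty":0.047,"tz":0,"wx":0,"wy":0,"wz":0},{"hand":-1,"tx":-0.926,"ty":0.047,"tz":0,"wx":0,"wy":0,"wz":0},{"hand":-1,"tx":-0.926,"ty":0.047,"tz":0,"wx":0,"wy":0,"wz":0},{"hand":-1,"tx":-0.926,"ty":0.047,"tz":0,"wx":0,"wy":0,"wz":0},{"hand":-1,"tx":-0.926,"ty":0.047,"tz":0,"wx":0,"wy":0,"wz":0},{"hand":-1,"tx":-0.926,"ty":0.047,"tz":0,"wx":0,"wy":0,"wz":0}]'

```text
time: 28.37
tool_pos: [535.1, -170.0, 206.3]
tcp_rot: [-3.141, -0.0, 1.485]
contact_force: [0.6, -0.4, 0.0]
grip_width: 91.6
```

drive_tool --deltas '[{"hand":-1,"tx":0,"ty":0,"tz":0.2,"wx":0,"wy":0,"wz":0.961},{"hand":-1,"tx":0,"ty":0,"tz":0.2,"wx":0,"wy":0,"wz":0.961},{"hand":-1,"tx":0,"ty":0,"tz":0.2,"wx":0,"wy":0,"wz":0.961},{"hand":-1,"tx":0,"ty":0,"tz":0.2,"wx":0,"wy":0,"wz":0.961},{"hand":-1,"tx":0,"ty":0,"tz":0.2,"wx":0,"wy":0,"wz":0.961},{"hand":-1,"tx":0,"ty":0,"tz":0.2,"wx":0,"wy":0,"wz":0.961},{"hand":-1,"tx":0,"ty":0,"tz":0.2,"wx":0,"wy":0,"wz":0.961},{"hand":-1,"tx":0,"ty":0,"tz":0.2,"wx":0,"wy":0,"wz":0.961},{"hand":-1,"tx":0,"ty":0,"tz":0.2,"wx":0,"wy":0,"wz":0.961},{"hand":-1,"tx":0,"ty":0,"tz":0.2,"wx":0,"wy":0,"wz":0.961},{"hand":-1,"tx":0,"ty":0,"tz":0,"wx":0,"wy":0,"wz":0.961},{"hand":-1,"tx":0,"ty":0,"tz":0,"wx":0,"wy":0,"wz":0.961},{"hand":-1,"tx":0,"ty":0,"tz":0,"wx":0,"wy":0,"wz":0.961},{"hand":-1,"tx":0,"ty":0,"tz":0,"wx":0,"wy":0,"wz":0.961},{"hand":-1,"tx":0,"ty":0,"tz":0,"wx":0,"wy":0,"wz":0.961},{"hand":-1,"tx":0,"ty":0,"tz":0,"wx":0,"wy":0,"wz":0.961},{"hand":-1,"tx":0,"ty":0,"tz":0,"wx":0,"wy":0,"wz":0.961},{"hand":-1,"tx":0,"ty":0,"tz":0,"wx":0,"wy":0,"wz":0.961},{"hand":-1,"tx":0,"ty":0,"tz":0,"wx":0,"wy":0,"wz":0.961},{"hand":-1,"tx":0,"ty":0,"tz":0,"wx":0,"wy":0,"wz":0}]'

```text
time: 30.03
tool_pos: [535.4, -168.2, 126.3]
tcp_rot: [-3.141, 0.001, -0.111]
contact_force: [-0.1, -0.4, -0.2]
grip_width: 91.8
```

```bash
python3 -c "
from h import *
for n in('side','top'):cv2.imwrite('pics/%s16.png'%n,capture(n)[:,:,::-1])
im=cv2.imread('pics/top16.png');brushes(im);labels(im,[(545,-100.5),(658.4,-123.6)])
print('bed');brushes(im,112)
to(538.2,-167.1,55,(math.pi,0,-.108))
"
```

```text
wood a1565 c[ 433.3 -166. ] L125.4 W27.9 ang1.603
lab [ 659.6 -123.5] [33.3 25.9] 81.9
bed
t30.1 pos [ 535.5 -168.2  126.4] rpy [-3.141  0.    -0.106] q [-0.44  0.52  1.58  0.    1.04 -0.34] F [-0.1 -0.2 -1.1] w 92.3
shift/40 [ 0.065 -0.035  1.785]
rot/5deg [-0.002  0.004  0.027]
```

View pics/top16.png

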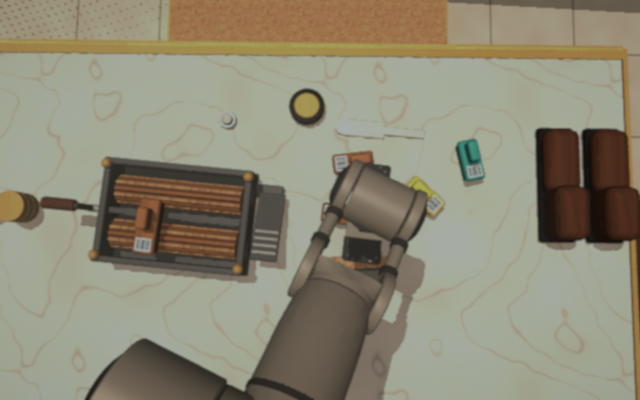

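View pics/side16.png

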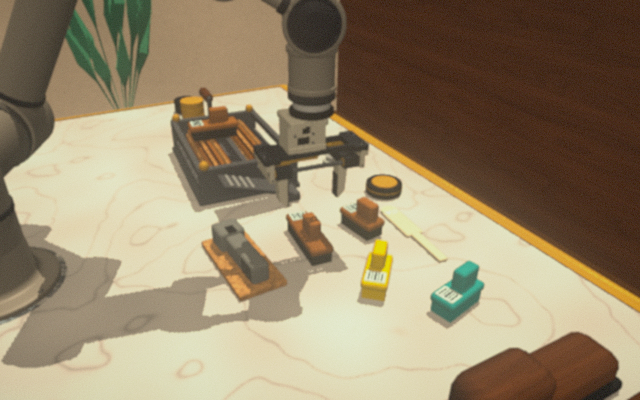

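```bash
python3 -c "
from h import *
im=cv2.imread('pics/top16.png')
labels(im,[(498,318)],112)
r=rect(im,'top',112);y=r[int((X1-680)*S):int((X1-400)*S),int((Y1-410)*S):int((Y1-200)*S)];cv2.imwrite('pics/bed16.png',y[:600])
"
```

```text
lab [472.5 297.8] [18.3 29. ] 90.0
```

View pics/bed16.png

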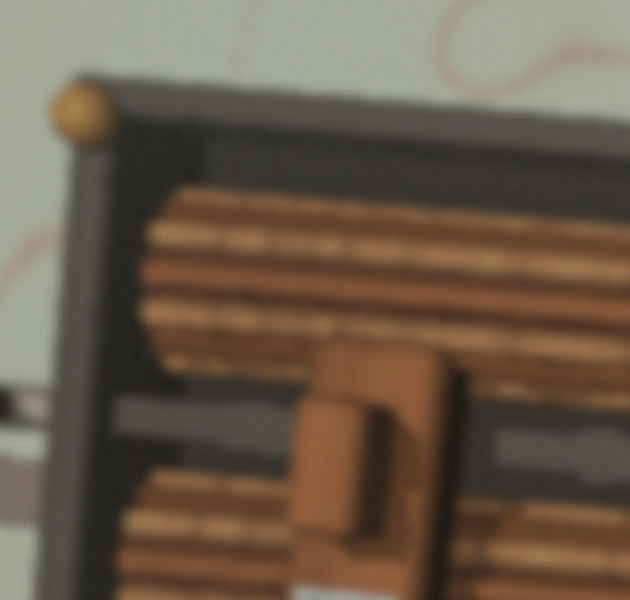

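drive_tool --deltas '[{"hand":-1,"tx":0.06,"ty":-0.035,"tz":0.6,"wx":0,"wy":0,"wz":0},{"hand":-1,"tx":0,"ty":0,"tz":0.4,"wx":0,"wy":0,"wz":0},{"hand":-1,"tx":0,"ty":0,"tz":0.2,"wx":0,"wy":0,"wz":0},{"hand":-1,"tx":0,"ty":0,"tz":0,"wx":0,"wy":0,"wz":0},{"hand":-1,"tx":0,"ty":0,"tz":0,"wx":0,"wy":0,"wz":0}]'

```text
time: 30.55
tool_pos: [538.1, -167.1, 78.7]
tcp_rot: [-3.141, 0.0, -0.107]
contact_force: [0.4, -0.0, -0.6]
grip_width: 91.8
```

```bash
python3 -c "
from h import *
a=cv2.imread('pics/side15.png')[80:200,160:320];b=cv2.imread('pics/side16.png')[80:200,160:320]
cv2.imwrite('pics/cmp.png',np.hstack([cv2.resize(x,None,fx=2.5,fy=4,interpolation=cv2.INTER_CUBIC) for x in(a,b)]))
"
```

```text
(no output)
```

View pics/cmp.png

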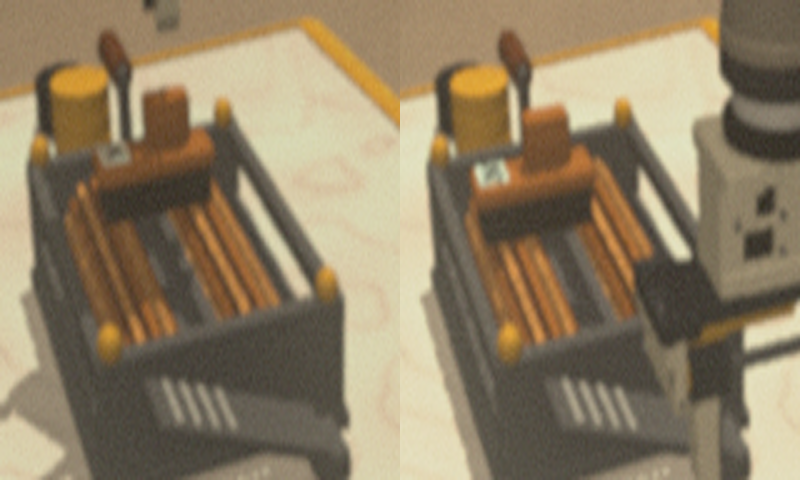

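drive_tool --deltas '[{"hand":-1,"tx":0,"ty":0,"tz":0.38,"wx":0,"wy":0,"wz":0},{"hand":-1,"tx":0,"ty":0,"tz":0.2,"wx":0,"wy":0,"wz":0},{"hand":-1,"tx":0,"ty":0,"tz":0,"wx":0,"wy":0,"wz":0},{"hand":1,"tx":0,"ty":0,"tz":0,"wx":0,"wy":0,"wz":0},{"hand":1,"tx":0,"ty":0,"tz":0,"wx":0,"wy":0,"wz":0},{"hand":1,"tx":0,"ty":0,"tz":0,"wx":0,"wy":0,"wz":0},{"hand":1,"tx":0,"ty":0,"tz":0,"wx":0,"wy":0,"wz":0},{"hand":1,"tx":0,"ty":0,"tz":0,"wx":0,"wy":0,"wz":0},{"hand":1,"tx":0,"ty":0,"tz":0,"wx":0,"wy":0,"wz":0},{"hand":1,"tx":0,"ty":0,"tz":0,"wx":0,"wy":0,"wz":0},{"hand":1,"tx":0,"ty":0,"tz":0,"wx":0,"wy":0,"wz":0},{"hand":1,"tx":0,"ty":0,"tz":0,"wx":0,"wy":0,"wz":0},{"hand":1,"tx":0,"ty":0,"tz":0,"wx":0,"wy":0,"wz":0},{"hand":1,"tx":0,"ty":0,"tz":0,"wx":0,"wy":0,"wz":0},{"hand":1,"tx":0,"ty":0,"tz":0,"wx":0,"wy":0,"wz":0},{"hand":1,"tx":0,"ty":0,"tz":0,"wx":0,"wy":0,"wz":0},{"hand":1,"tx":0,"ty":0,"tz":0,"wx":0,"wy":0,"wz":0}]'

```text
time: 31.97
tool_pos: [538.1, -167.1, 55.5]
tcp_rot: [-3.141, 0.0, -0.108]
contact_force: [-1.0, -0.7, -0.3]
grip_width: 23.5
```

drive_tool --deltas '[{"hand":1,"tx":0,"ty":0,"tz":-0.6,"wx":0,"wy":0,"wz":0},{"hand":1,"tx":0,"ty":0,"tz":-0.8,"wx":0,"wy":0,"wz":-0.961},{"hand":1,"tx":0,"ty":0,"tz":-0.8,"wx":0,"wy":0,"wz":-0.961},{"hand":1,"tx":0,"ty":0,"tz":-0.8,"wx":0,"wy":0,"wz":-0.961},{"hand":1,"tx":0,"ty":0,"tz":-0.8,"wx":0,"wy":0,"wz":-0.961},{"hand":1,"tx":0,"ty":0,"tz":-0.5,"wx":0,"wy":0,"wz":-0.961},{"hand":1,"tx":0,"ty":0,"tz":0,"wx":0,"wy":0,"wz":-0.961},{"hand":1,"tx":0,"ty":0,"tz":0,"wx":0,"wy":0,"wz":-0.961},{"hand":1,"tx":0,"ty":0,"tz":0,"wx":0,"wy":0,"wz":-0.961},{"hand":1,"tx":0,"ty":0,"tz":0,"wx":0,"wy":0,"wz":-0.961},{"hand":1,"tx":0,"ty":0,"tz":0,"wx":0,"wy":0,"wz":-0.961},{"hand":1,"tx":0,"ty":0,"tz":0,"wx":0,"wy":0,"wz":-0.961},{"hand":1,"tx":0,"ty":0,"tz":0,"wx":0,"wy":0,"wz":-0.961},{"hand":1,"tx":0,"ty":0,"tz":0,"wx":0,"wy":0,"wz":-0.961},{"hand":1,"tx":0,"ty":0,"tz":0,"wx":0,"wy":0,"wz":-0.961},{"hand":1,"tx":0,"ty":0,"tz":0,"wx":0,"wy":0,"wz":-0.961},{"hand":1,"tx":0,"ty":0,"tz":0,"wx":0,"wy":0,"wz":-0.961},{"hand":1,"tx":0,"ty":0,"tz":0,"wx":0,"wy":0,"wz":-0.961},{"hand":1,"tx":0,"ty":0,"tz":0,"wx":0,"wy":0,"wz":-0.961},{"hand":1,"tx":0,"ty":0,"tz":0,"wx":0,"wy":0,"wz":-0.961}]'

```text
time: 33.63
tool_pos: [537.9, -167.0, 227.2]
tcp_rot: [-3.141, -0.0, 1.489]
contact_force: [0.5, 0.5, -1.1]
grip_width: 24.2
```

```bash
python3 -c "
from h import *
to(540.7,170.4,225,(math.pi,0,1.485))
"
```

```text
t33.6 pos [ 537.9 -167.   227.2] rpy [-3.141 -0.     1.489] q [-0.44  0.42  1.44  0.    1.28 -1.93] F [ 0.5  0.5 -1.1] w 24.2
shift/40 [ 8.413 -0.619  0.059]
rot/5deg [-0.007 -0.003  0.049]
```

drive_tool --deltas '[{"hand":1,"tx":0.935,"ty":-0.069,"tz":0,"wx":0,"wy":0,"wz":0},{"hand":1,"tx":0.935,"ty":-0.069,"tz":0,"wx":0,"wy":0,"wz":0},{"hand":1,"tx":0.935,"ty":-0.069,"tz":0,"wx":0,"wy":0,"wz":0},{"hand":1,"tx":0.935,"ty":-0.069,"tz":0,"wx":0,"wy":0,"wz":0},{"hand":1,"tx":0.935,"ty":-0.069,"tz":0,"wx":0,"wy":0,"wz":0},{"hand":1,"tx":0.935,"ty":-0.069,"tz":0,"wx":0,"wy":0,"wz":0},{"hand":1,"tx":0.935,"ty":-0.069,"tz":0,"wx":0,"wy":0,"wz":0},{"hand":1,"tx":0.935,"ty":-0.069,"tz":0,"wx":0,"wy":0,"wz":0},{"hand":1,"tx":0.935,"ty":-0.069,"tz":0,"wx":0,"wy":0,"wz":0},{"hand":1,"tx":0,"ty":0,"tz":0.7,"wx":0,"wy":0,"wz":0},{"hand":1,"tx":0,"ty":0,"tz":0.7,"wx":0,"wy":0,"wz":0},{"hand":1,"tx":0,"ty":0,"tz":0.6,"wx":0,"wy":0,"wz":0},{"hand":1,"tx":0,"ty":0,"tz":0,"wx":0,"wy":0,"wz":0},{"hand":1,"tx":0,"ty":0,"tz":0,"wx":0,"wy":0,"wz":0},{"hand":1,"tx":0,"ty":0,"tz":0,"wx":0,"wy":0,"wz":0}]'

```text
time: 34.88
tool_pos: [543.1, 170.4, 148.9]
tcp_rot: [3.14, -0.001, 1.485]
contact_force: [-0.3, -0.0, -0.3]
grip_width: 23.9
```

```bash
python3 -c "
from h import *
to(540.7,170.4,129.5,(math.pi,0,1.485))
for n in('side',):cv2.imwrite('pics/%s17.png'%n,capture(n)[:,:,::-1])
"
```

```text
t34.9 pos [543.1 170.4 148.9] rpy [ 3.140e+00 -1.000e-03  1.485e+00] q [ 0.17  0.51  1.53  0.    1.1  -1.32] F [-0.3 -0.  -0.3] w 23.9
shift/40 [-0.005 -0.06   0.486]
rot/5deg [ 0.021 -0.007 -0.003]
```

View pics/side17.png

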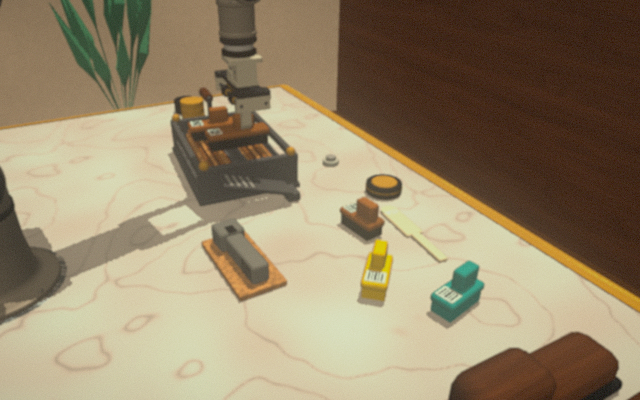

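drive_tool --deltas '[{"hand":1,"tx":0,"ty":-0.05,"tz":0.25,"wx":0,"wy":0,"wz":0},{"hand":1,"tx":0,"ty":0,"tz":0.15,"wx":0,"wy":0,"wz":0},{"hand":1,"tx":0,"ty":0,"tz":0.05,"wx":0,"wy":0,"wz":0},{"hand":1,"tx":0,"ty":0,"tz":0,"wx":0,"wy":0,"wz":0},{"hand":1,"tx":0,"ty":0,"tz":0,"wx":0,"wy":0,"wz":0},{"hand":1,"tx":0,"ty":0,"tz":0,"wx":0,"wy":0,"wz":0}]'

```text
time: 35.43
tool_pos: [540.6, 170.5, 130.2]
tcp_rot: [3.141, -0.0, 1.485]
contact_force: [0.2, -1.0, -1.8]
grip_width: 23.7
```

drive_tool --deltas '[{"hand":1,"tx":0,"ty":0,"tz":0.03,"wx":0,"wy":0,"wz":0},{"hand":1,"tx":0,"ty":0,"tz":0.02,"wx":0,"wy":0,"wz":0},{"hand":1,"tx":0,"ty":0,"tz":0,"wx":0,"wy":0,"wz":0},{"hand":0.4,"tx":0,"ty":0,"tz":0,"wx":0,"wy":0,"wz":0},{"hand":0.2,"tx":0,"ty":0,"tz":0,"wx":0,"wy":0,"wz":0},{"hand":0,"tx":0,"ty":0,"tz":0,"wx":0,"wy":0,"wz":0},{"hand":0,"tx":0,"ty":0,"tz":0,"wx":0,"wy":0,"wz":0},{"hand":0,"tx":0,"ty":0,"tz":0,"wx":0,"wy":0,"wz":0},{"hand":0,"tx":0,"ty":0,"tz":-0.4,"wx":0,"wy":0,"wz":0},{"hand":0,"tx":0,"ty":0,"tz":-0.9,"wx":0,"wy":0,"wz":0},{"hand":0,"tx":0,"ty":0,"tz":-0.9,"wx":0,"wy":0,"wz":0},{"hand":0,"tx":0,"ty":0,"tz":-0.3,"wx":0,"wy":0,"wz":0}]'

```text
time: 36.43
tool_pos: [542.0, 170.9, 232.6]
tcp_rot: [3.134, -0.002, 1.485]
contact_force: [0.8, 0.1, 0.2]
grip_width: 46.1
```

```bash
python3 -c "
from h import *
for n in('side','top'):cv2.imwrite('pics/%s18.png'%n,capture(n)[:,:,::-1])
to(665,-166,200,(math.pi,0,.138))
"
```

```text
t36.5 pos [541.7 170.8 230.6] rpy [ 3.136e+00 -2.000e-03  1.485e+00] q [ 0.17  0.43  1.42  0.    1.29 -1.31] F [ 0.4 -0.  -0.8] w 45.9
shift/40 [-8.128  3.788  0.774]
rot/5deg [ 0.046 -0.063 15.437]
```

View pics/top18.png

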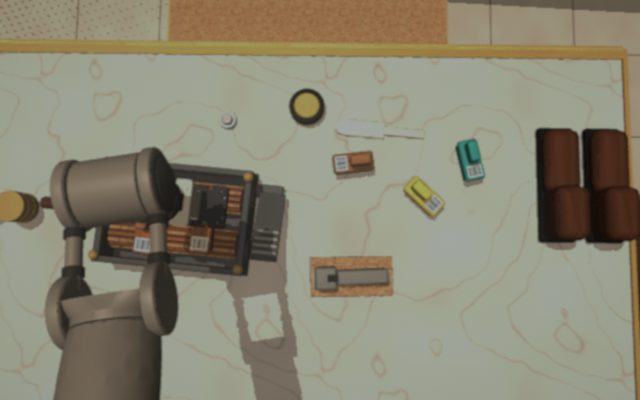

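```bash
python3 -c "
from h import *
im=cv2.imread('pics/top16.png')
r=rect(im,'top',112);y=r[int((X1-590)*S):int((X1-420)*S),int((Y1-350)*S):int((Y1-230)*S)];cv2.imwrite('pics/bed16b.png',y)
"
```

```text
(no output)
```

View pics/bed16b.png

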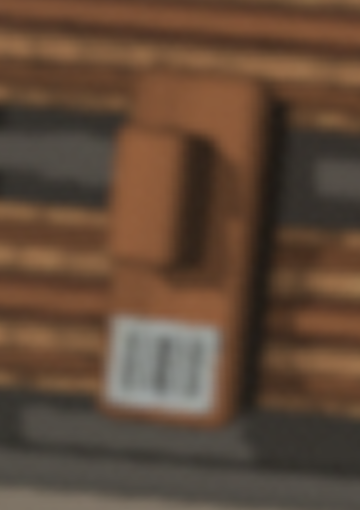

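drive_tool --deltas '[{"hand":-0.4,"tx":0.73,"ty":-0.18,"tz":0,"wx":0,"wy":0,"wz":0},{"hand":-0.4,"tx":0.73,"ty":-0.18,"tz":0,"wx":0,"wy":0,"wz":0},{"hand":-0.4,"tx":0.73,"ty":-0.18,"tz":0,"wx":0,"wy":0,"wz":0},{"hand":-0.4,"tx":0.72,"ty":-0.18,"tz":0,"wx":0,"wy":0,"wz":0},{"hand":-0.4,"tx":0,"ty":0,"tz":0.6,"wx":0,"wy":0,"wz":0},{"hand":-0.4,"tx":0,"ty":0,"tz":0.6,"wx":0,"wy":0,"wz":0},{"hand":-0.4,"tx":0,"ty":0,"tz":0.5,"wx":0,"wy":0,"wz":0},{"hand":-0.4,"tx":0,"ty":0,"tz":0,"wx":0,"wy":0,"wz":0},{"hand":-0.4,"tx":0,"ty":0,"tz":0,"wx":0,"wy":0,"wz":0},{"hand":-0.4,"tx":0,"ty":0,"tz":0,"wx":0,"wy":0,"wz":0}]'

```text
time: 37.37
tool_pos: [521.9, 289.0, 160.0]
tcp_rot: [3.141, -0.0, 1.485]
contact_force: [0.6, 0.1, -0.3]
grip_width: 64.0
```

```bash
python3 -c "
from h import *
to(523,289,129,(math.pi,0,1.485))
for n in('side',):cv2.imwrite('pics/%s19.png'%n,cv2.resize(capture(n)[60:210,150:320,::-1],None,fx=4,fy=4))
"
```

```text
t37.4 pos [521.9 289.  160. ] rpy [ 3.141 -0.     1.485] q [ 0.38  0.54  1.43  0.    1.16 -1.11] F [ 0.6  0.1 -0.3] w 64.0
shift/40 [0.003 0.028 0.775]
rot/5deg [ 0.004 -0.003 -0.002]
```

View pics/side19.png

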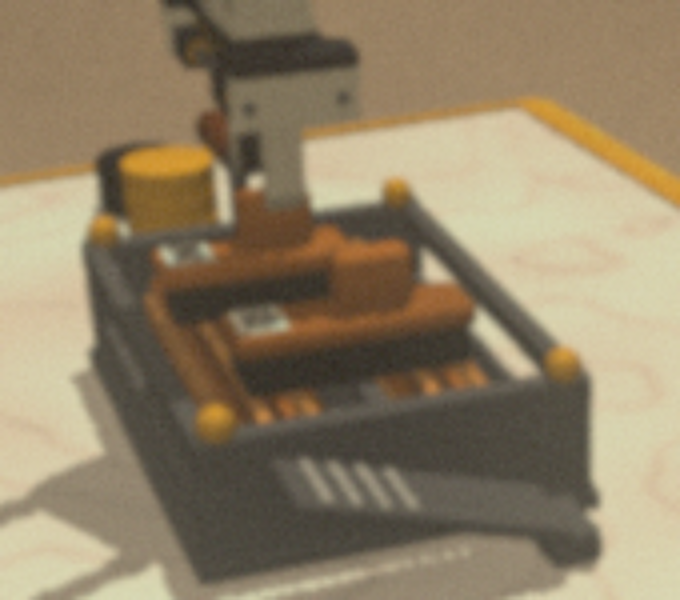

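drive_tool --deltas '[{"hand":-0.4,"tx":0,"ty":0.02,"tz":0.4,"wx":0,"wy":0,"wz":0},{"hand":-0.4,"tx":0,"ty":0,"tz":0.35,"wx":0,"wy":0,"wz":0},{"hand":-0.4,"tx":0,"ty":0,"tz":0,"wx":0,"wy":0,"wz":0},{"hand":1,"tx":0,"ty":0,"tz":0,"wx":0,"wy":0,"wz":0},{"hand":1,"tx":0,"ty":0,"tz":0,"wx":0,"wy":0,"wz":0},{"hand":1,"tx":0,"ty":0,"tz":0,"wx":0,"wy":0,"wz":0},{"hand":1,"tx":0,"ty":0,"tz":0,"wx":0,"wy":0,"wz":0},{"hand":1,"tx":0,"ty":0,"tz":0,"wx":0,"wy":0,"wz":0},{"hand":1,"tx":0,"ty":0,"tz":0,"wx":0,"wy":0,"wz":0},{"hand":1,"tx":0,"ty":0,"tz":0,"wx":0,"wy":0,"wz":0},{"hand":1,"tx":0,"ty":0,"tz":0,"wx":0,"wy":0,"wz":0},{"hand":1,"tx":0,"ty":0,"tz":0,"wx":0,"wy":0,"wz":0},{"hand":1,"tx":0,"ty":0,"tz":0,"wx":0,"wy":0,"wz":0}]'

```text
time: 38.5
tool_pos: [522.4, 289.0, 129.8]
tcp_rot: [3.141, -0.0, 1.485]
contact_force: [-0.3, 0.2, 0.5]
grip_width: 23.7
```

```bash
python3 -c "
from h import *
p=fwd()[0]
to(523,289,129,(math.pi,0,1.485))
to(p[0]+29.9,p[1]+24.5,p[2],(math.pi,0,1.485))
"
```

```text
t38.5 pos [522.4 289.  129.8] rpy [ 3.141 -0.     1.485] q [ 0.38  0.57  1.47  0.    1.1  -1.11] F [-0.3  0.2  0.5] w 23.7
shift/40 [0.001 0.015 0.02 ]
rot/5deg [ 0.004 -0.003  0.002]
t38.5 pos [522.4 289.  129.8] rpy [ 3.141 -0.     1.485] q [ 0.38  0.57  1.47  0.    1.1  -1.11] F [-0.3  0.2  0.5] w 23.7
shift/40 [0.674 0.692 0.   ]
rot/5deg [ 0.004 -0.003  0.002]
```

drive_tool --deltas '[{"hand":1,"tx":0,"ty":0,"tz":-0.5,"wx":0,"wy":0,"wz":0},{"hand":1,"tx":0.33,"ty":0.35,"tz":0,"wx":0,"wy":0,"wz":0},{"hand":1,"tx":0.33,"ty":0.34,"tz":0,"wx":0,"wy":0,"wz":0},{"hand":1,"tx":0,"ty":0,"tz":0,"wx":0,"wy":0,"wz":0},{"hand":1,"tx":0,"ty":0,"tz":0.25,"wx":0,"wy":0,"wz":0},{"hand":1,"tx":0,"ty":0,"tz":0.2,"wx":0,"wy":0,"wz":0},{"hand":1,"tx":0,"ty":0,"tz":0,"wx":0,"wy":0,"wz":0},{"hand":1,"tx":0,"ty":0,"tz":0.04,"wx":0,"wy":0,"wz":0},{"hand":1,"tx":0,"ty":0,"tz":0.02,"wx":0,"wy":0,"wz":0},{"hand":1,"tx":0,"ty":0,"tz":0,"wx":0,"wy":0,"wz":0}]'

```text
time: 39.33
tool_pos: [551.2, 312.3, 129.2]
tcp_rot: [-3.14, 0.001, 1.485]
contact_force: [-2.0, -1.0, 3.1]
grip_width: 23.8
```

drive_tool --deltas '[{"hand":0.4,"tx":0,"ty":0,"tz":0,"wx":0,"wy":0,"wz":0},{"hand":0.2,"tx":0,"ty":0,"tz":0,"wx":0,"wy":0,"wz":0},{"hand":0,"tx":0,"ty":0,"tz":0,"wx":0,"wy":0,"wz":0},{"hand":0,"tx":0,"ty":0,"tz":0,"wx":0,"wy":0,"wz":0},{"hand":0,"tx":0,"ty":0,"tz":0,"wx":0,"wy":0,"wz":0},{"hand":0,"tx":0,"ty":0,"tz":-0.4,"wx":0,"wy":0,"wz":0},{"hand":0,"tx":0,"ty":0,"tz":-0.9,"wx":0,"wy":0,"wz":0},{"hand":0,"tx":0,"ty":0,"tz":-0.9,"wx":0,"wy":0,"wz":0},{"hand":0,"tx":0,"ty":0,"tz":0,"wx":0,"wy":0,"wz":0}]'

```text
time: 40.08
tool_pos: [554.9, 314.1, 225.1]
tcp_rot: [3.13, -0.006, 1.485]
contact_force: [1.5, 0.2, 0.8]
grip_width: 45.9
```

```bash
python3 -c "
from h import *
for n in('side','top'):cv2.imwrite('pics/%s20.png'%n,capture(n)[:,:,::-1])
im=cv2.imread('pics/top20.png');brushes(im);labels(im,[(658.4,-123.6)])
to(665.3,-165.7,200,(math.pi,0,.138))
"
```

```text
wood a8270 c[ 403.4 -149.1] L183.2 W86.9 ang1.596
wood a2564 c[ 662.1 -151. ] L90.4 W44.5 ang1.700
lab [ 659.9 -123.5] [32.2 26.2] 81.3
t40.2 pos [552.8 313.2 219. ] rpy [ 3.138e+00 -2.000e-03  1.485e+00] q [ 0.39  0.56  1.23  0.    1.35 -1.09] F [-0.   0.7 -1.1] w 46.0
shift/40 [-11.688   3.826   0.467]
rot/5deg [ 0.02  -0.046 15.437]
```

drive_tool --deltas '[{"hand":0,"tx":-0.899,"ty":0.294,"tz":0,"wx":0,"wy":0,"wz":0},{"hand":0,"tx":-0.899,"ty":0.294,"tz":0,"wx":0,"wy":0,"wz":0},{"hand":0,"tx":-0.899,"ty":0.294,"tz":0,"wx":0,"wy":0,"wz":0},{"hand":-1,"tx":-0.899,"ty":0.294,"tz":0,"wx":0,"wy":0,"wz":0},{"hand":-1,"tx":-0.899,"ty":0.294,"tz":0,"wx":0,"wy":0,"wz":0},{"hand":-1,"tx":-0.899,"ty":0.294,"tz":0,"wx":0,"wy":0,"wz":0},{"hand":-1,"tx":-0.899,"ty":0.294,"tz":0,"wx":0,"wy":0,"wz":0},{"hand":-1,"tx":-0.899,"ty":0.294,"tz":0,"wx":0,"wy":0,"wz":0},{"hand":-1,"tx":-0.899,"ty":0.294,"tz":0,"wx":0,"wy":0,"wz":0},{"hand":-1,"tx":-0.899,"ty":0.294,"tz":0,"wx":0,"wy":0,"wz":0},{"hand":-1,"tx":-0.899,"ty":0.294,"tz":0,"wx":0,"wy":0,"wz":0},{"hand":-1,"tx":-0.899,"ty":0.294,"tz":0,"wx":0,"wy":0,"wz":0},{"hand":-1,"tx":-0.899,"ty":0.294,"tz":0,"wx":0,"wy":0,"wz":0}]'

```text
time: 41.27
tool_pos: [663.9, -167.7, 215.2]
tcp_rot: [-3.139, -0.001, 1.485]
contact_force: [1.6, 1.2, -0.2]
grip_width: 91.8
```

drive_tool --deltas '[{"hand":-1,"tx":0,"ty":0,"tz":0.15,"wx":0,"wy":0,"wz":0.965},{"hand":-1,"tx":0,"ty":0,"tz":0.15,"wx":0,"wy":0,"wz":0.965},{"hand":-1,"tx":0,"ty":0,"tz":0.15,"wx":0,"wy":0,"wz":0.965},{"hand":-1,"tx":0,"ty":0,"tz":0.15,"wx":0,"wy":0,"wz":0.965},{"hand":-1,"tx":0,"ty":0,"tz":0.15,"wx":0,"wy":0,"wz":0.965},{"hand":-1,"tx":0,"ty":0,"tz":0.15,"wx":0,"wy":0,"wz":0.965},{"hand":-1,"tx":0,"ty":0,"tz":0.15,"wx":0,"wy":0,"wz":0.965},{"hand":-1,"tx":0,"ty":0,"tz":0.15,"wx":0,"wy":0,"wz":0.965},{"hand":-1,"tx":0,"ty":0,"tz":0.15,"wx":0,"wy":0,"wz":0.965},{"hand":-1,"tx":0,"ty":0,"tz":0.15,"wx":0,"wy":0,"wz":0.965},{"hand":-1,"tx":0,"ty":0,"tz":0.15,"wx":0,"wy":0,"wz":0.965},{"hand":-1,"tx":0,"ty":0,"tz":0.15,"wx":0,"wy":0,"wz":0.965},{"hand":-1,"tx":0,"ty":0,"tz":0.15,"wx":0,"wy":0,"wz":0.965},{"hand":-1,"tx":0,"ty":0,"tz":0.15,"wx":0,"wy":0,"wz":0.965},{"hand":-1,"tx":0,"ty":0,"tz":0.15,"wx":0,"wy":0,"wz":0.965},{"hand":-1,"tx":0,"ty":0,"tz":0.15,"wx":0,"wy":0,"wz":0.965},{"hand":-1,"tx":0,"ty":0,"tz":0,"wx":0,"wy":0,"wz":0},{"hand":-1,"tx":0,"ty":0,"tz":0,"wx":0,"wy":0,"wz":0}]'

```text
time: 42.77
tool_pos: [663.5, -165.7, 119.4]
tcp_rot: [-3.14, 0.003, 0.14]
contact_force: [-0.3, 0.3, -0.3]
grip_width: 91.2
```

```bash
python3 -c "
from h import *
to(665.3,-165.7,55.5,(math.pi,0,.136))
for n in('side','top'):cv2.imwrite('pics/%s21.png'%n,capture(n)[:,:,::-1])
im=cv2.imread('pics/top21.png')
r=rect(im,'top',112);y=r[int((X1-660)*S):int((X1-410)*S),int((Y1-410)*S):int((Y1-80)*S)];cv2.imwrite('pics/bed21.png',cv2.resize(y,(792,600)))
"
```

```text
t42.8 pos [ 663.5 -165.7  119.4] rpy [-3.14e+00  3.00e-03  1.40e-01] q [-0.36  0.74  1.19  0.    1.22 -0.5 ] F [-0.3  0.3 -0.3] w 91.2
shift/40 [0.048 0.008 1.598]
rot/5deg [-0.018  0.031  0.047]
```

View pics/bed21.png

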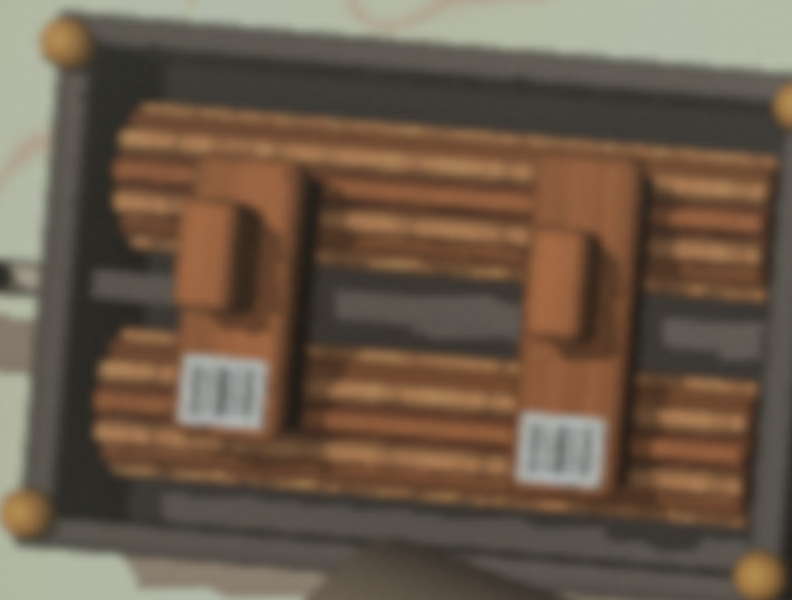

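View pics/side21.png

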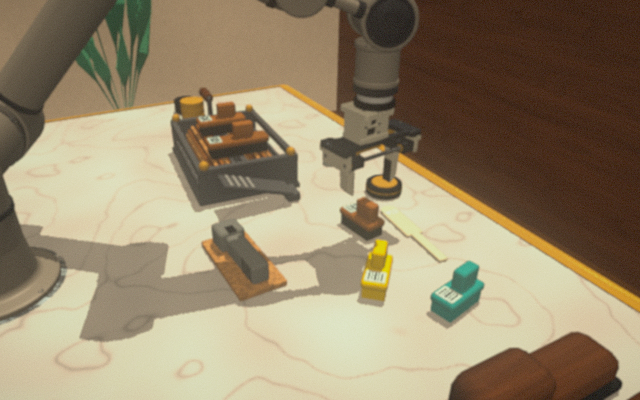

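drive_tool --deltas '[{"hand":-1,"tx":0.04,"ty":0,"tz":0.6,"wx":0,"wy":0,"wz":0.03},{"hand":-1,"tx":0,"ty":0,"tz":0.5,"wx":0,"wy":0,"wz":0},{"hand":-1,"tx":0,"ty":0,"tz":0.3,"wx":0,"wy":0,"wz":0},{"hand":-1,"tx":0,"ty":0,"tz":0.18,"wx":0,"wy":0,"wz":0},{"hand":-1,"tx":0,"ty":0,"tz":0,"wx":0,"wy":0,"wz":0},{"hand":-1,"tx":0,"ty":0,"tz":0,"wx":0,"wy":0,"wz":0}]'

```text
time: 43.37
tool_pos: [666.2, -165.9, 58.4]
tcp_rot: [3.141, -0.0, 0.135]
contact_force: [-0.0, -0.6, 0.2]
grip_width: 92.2
```

drive_tool --deltas '[{"hand":-1,"tx":0,"ty":0,"tz":0.05,"wx":0,"wy":0,"wz":0},{"hand":1,"tx":0,"ty":0,"tz":0,"wx":0,"wy":0,"wz":0},{"hand":1,"tx":0,"ty":0,"tz":0,"wx":0,"wy":0,"wz":0},{"hand":1,"tx":0,"ty":0,"tz":0,"wx":0,"wy":0,"wz":0},{"hand":1,"tx":0,"ty":0,"tz":0,"wx":0,"wy":0,"wz":0},{"hand":1,"tx":0,"ty":0,"tz":0,"wx":0,"wy":0,"wz":0},{"hand":1,"tx":0,"ty":0,"tz":0,"wx":0,"wy":0,"wz":0},{"hand":1,"tx":0,"ty":0,"tz":0,"wx":0,"wy":0,"wz":0},{"hand":1,"tx":0,"ty":0,"tz":0,"wx":0,"wy":0,"wz":0},{"hand":1,"tx":0,"ty":0,"tz":0,"wx":0,"wy":0,"wz":0},{"hand":1,"tx":0,"ty":0,"tz":0,"wx":0,"wy":0,"wz":0},{"hand":1,"tx":0,"ty":0,"tz":0,"wx":0,"wy":0,"wz":0},{"hand":1,"tx":0,"ty":0,"tz":0,"wx":0,"wy":0,"wz":0},{"hand":1,"tx":0,"ty":0,"tz":0,"wx":0,"wy":0,"wz":0},{"hand":1,"tx":0,"ty":0,"tz":0,"wx":0,"wy":0,"wz":0}]'

```text
time: 44.62
tool_pos: [665.9, -165.8, 55.8]
tcp_rot: [-3.141, 0.0, 0.135]
contact_force: [-0.6, -0.1, -0.7]
grip_width: 23.7
```

drive_tool --deltas '[{"hand":1,"tx":0,"ty":0,"tz":-0.5,"wx":0,"wy":0,"wz":0},{"hand":1,"tx":0,"ty":0,"tz":-0.8,"wx":0,"wy":0,"wz":0},{"hand":1,"tx":0,"ty":0,"tz":-0.8,"wx":0,"wy":0,"wz":-0.967},{"hand":1,"tx":0,"ty":0,"tz":-0.8,"wx":0,"wy":0,"wz":-0.967},{"hand":1,"tx":0,"ty":0,"tz":-0.8,"wx":0,"wy":0,"wz":-0.967},{"hand":1,"tx":0,"ty":0,"tz":-0.6,"wx":0,"wy":0,"wz":-0.967},{"hand":1,"tx":0,"ty":0,"tz":0,"wx":0,"wy":0,"wz":-0.967},{"hand":1,"tx":0,"ty":0,"tz":0,"wx":0,"wy":0,"wz":-0.967},{"hand":1,"tx":0,"ty":0,"tz":0,"wx":0,"wy":0,"wz":-0.967},{"hand":1,"tx":0,"ty":0,"tz":0,"wx":0,"wy":0,"wz":-0.967},{"hand":1,"tx":0,"ty":0,"tz":0,"wx":0,"wy":0,"wz":-0.967},{"hand":1,"tx":0,"ty":0,"tz":0,"wx":0,"wy":0,"wz":-0.967},{"hand":1,"tx":0,"ty":0,"tz":0,"wx":0,"wy":0,"wz":-0.967},{"hand":1,"tx":0,"ty":0,"tz":0,"wx":0,"wy":0,"wz":-0.967},{"hand":1,"tx":0,"ty":0,"tz":0,"wx":0,"wy":0,"wz":-0.967},{"hand":1,"tx":0,"ty":0,"tz":0,"wx":0,"wy":0,"wz":-0.967},{"hand":1,"tx":0,"ty":0,"tz":0,"wx":0,"wy":0,"wz":-0.967},{"hand":1,"tx":0,"ty":0,"tz":0,"wx":0,"wy":0,"wz":-0.967},{"hand":1,"tx":0,"ty":0,"tz":0,"wx":0,"wy":0,"wz":0}]'

```text
time: 46.2
tool_pos: [665.8, -165.8, 227.7]
tcp_rot: [-3.141, -0.0, 1.488]
contact_force: [0.1, -0.1, -1.2]
grip_width: 24.1
```

```bash
python3 -c "
from h import *
to(546.9,242.1,225,(math.pi,0,1.485))
"
```

```text
t46.2 pos [ 665.8 -165.8  227.7] rpy [-3.141 -0.     1.488] q [-0.36  0.66  1.03  0.    1.45 -1.84] F [ 0.1 -0.1 -1.2] w 24.1
shift/40 [ 9.917 -3.805  0.071]
rot/5deg [-0.004 -0.002  0.036]
```

drive_tool --deltas '[{"hand":1,"tx":0.9015,"ty":-0.346,"tz":0,"wx":0,"wy":0,"wz":0},{"hand":1,"tx":0.9015,"ty":-0.346,"tz":0,"wx":0,"wy":0,"wz":0},{"hand":1,"tx":0.9015,"ty":-0.346,"tz":0,"wx":0,"wy":0,"wz":0},{"hand":1,"tx":0.9015,"ty":-0.346,"tz":0,"wx":0,"wy":0,"wz":0},{"hand":1,"tx":0.9015,"ty":-0.346,"tz":0,"wx":0,"wy":0,"wz":0},{"hand":1,"tx":0.9015,"ty":-0.346,"tz":0,"wx":0,"wy":0,"wz":0},{"hand":1,"tx":0.9015,"ty":-0.346,"tz":0,"wx":0,"wy":0,"wz":0},{"hand":1,"tx":0.9015,"ty":-0.346,"tz":0,"wx":0,"wy":0,"wz":0},{"hand":1,"tx":0.9015,"ty":-0.346,"tz":0,"wx":0,"wy":0,"wz":0},{"hand":1,"tx":0.9015,"ty":-0.346,"tz":0,"wx":0,"wy":0,"wz":0},{"hand":1,"tx":0.9015,"ty":-0.346,"tz":0,"wx":0,"wy":0,"wz":0},{"hand":1,"tx":0,"ty":0,"tz":0,"wx":0,"wy":0,"wz":0},{"hand":1,"tx":0,"ty":0,"tz":0,"wx":0,"wy":0,"wz":0},{"hand":1,"tx":0,"ty":0,"tz":0,"wx":0,"wy":0,"wz":0}]'

```text
time: 47.37
tool_pos: [548.1, 242.3, 227.9]
tcp_rot: [3.141, 0.0, 1.484]
contact_force: [0.4, -1.5, -0.4]
grip_width: 23.8
```

```bash
python3 -c "
from h import *
to(546.9,242.1,129.8,(math.pi,0,1.485))
for n in('side',):cv2.imwrite('pics/%s22.png'%n,capture(n)[:,:,::-1])
"
```

```text
t47.4 pos [548.1 242.3 227.9] rpy [3.141 0.    1.484] q [ 0.29  0.49  1.33 -0.    1.32 -1.2 ] F [ 0.4 -1.5 -0.4] w 23.8
shift/40 [-0.006 -0.03   2.452]
rot/5deg [ 0.001  0.005 -0.006]
```

View pics/side22.png

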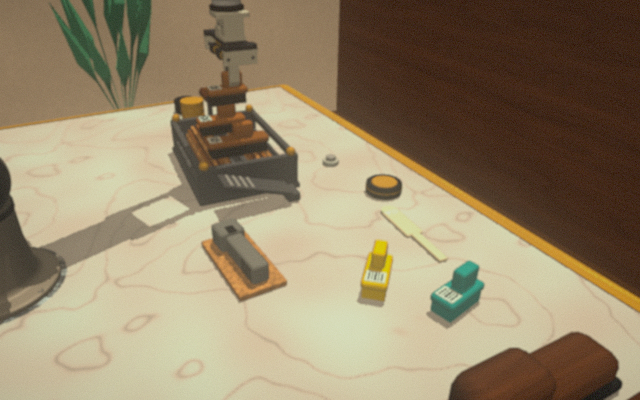

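drive_tool --deltas '[{"hand":1,"tx":0,"ty":-0.03,"tz":0.7,"wx":0,"wy":0,"wz":0},{"hand":1,"tx":0,"ty":0,"tz":0.7,"wx":0,"wy":0,"wz":0},{"hand":1,"tx":0,"ty":0,"tz":0.6,"wx":0,"wy":0,"wz":0},{"hand":1,"tx":0,"ty":0,"tz":0.2,"wx":0,"wy":0,"wz":0},{"hand":1,"tx":0,"ty":0,"tz":0.15,"wx":0,"wy":0,"wz":0},{"hand":1,"tx":0,"ty":0,"tz":0,"wx":0,"wy":0,"wz":0},{"hand":1,"tx":0,"ty":0,"tz":0,"wx":0,"wy":0,"wz":0},{"hand":1,"tx":0,"ty":0,"tz":0,"wx":0,"wy":0,"wz":0}]'

```text
time: 48.08
tool_pos: [548.0, 242.6, 135.6]
tcp_rot: [3.139, -0.001, 1.485]
contact_force: [-0.1, 0.1, -1.1]
grip_width: 24.0
```

drive_tool --deltas '[{"hand":1,"tx":0,"ty":0,"tz":0.08,"wx":0,"wy":0,"wz":0},{"hand":1,"tx":0,"ty":0,"tz":0.04,"wx":0,"wy":0,"wz":0},{"hand":1,"tx":0,"ty":0,"tz":0.02,"wx":0,"wy":0,"wz":0},{"hand":1,"tx":0,"ty":0,"tz":0,"wx":0,"wy":0,"wz":0},{"hand":1,"tx":0,"ty":0,"tz":0,"wx":0,"wy":0,"wz":0}]'

```text
time: 48.5
tool_pos: [547.4, 242.6, 129.7]
tcp_rot: [3.14, -0.001, 1.485]
contact_force: [-1.4, -0.7, 5.4]
grip_width: 24.0
```

drive_tool --deltas '[{"hand":0.4,"tx":0,"ty":0,"tz":0,"wx":0,"wy":0,"wz":0},{"hand":0.2,"tx":0,"ty":0,"tz":0,"wx":0,"wy":0,"wz":0},{"hand":0.1,"tx":0,"ty":0,"tz":0,"wx":0,"wy":0,"wz":0},{"hand":0.1,"tx":0,"ty":0,"tz":0,"wx":0,"wy":0,"wz":0},{"hand":0.1,"tx":0,"ty":0,"tz":0,"wx":0,"wy":0,"wz":0},{"hand":0.1,"tx":0,"ty":0,"tz":-0.4,"wx":0,"wy":0,"wz":0},{"hand":0.1,"tx":0,"ty":0,"tz":-0.9,"wx":0,"wy":0,"wz":0},{"hand":0.1,"tx":0,"ty":0,"tz":-0.9,"wx":0,"wy":0,"wz":0},{"hand":1,"tx":0,"ty":0,"tz":-0.3,"wx":0,"wy":0,"wz":0},{"hand":1,"tx":0,"ty":0,"tz":0,"wx":0,"wy":0,"wz":0}]'

```text
time: 49.33
tool_pos: [548.7, 243.1, 232.6]
tcp_rot: [3.134, -0.003, 1.485]
contact_force: [0.1, 0.2, -0.2]
grip_width: 32.4
```

```bash
python3 -c "
from h import *
to(470,43,160,(math.pi,0,1.485))
for n in('side',):cv2.imwrite('pics/%s23.png'%n,capture(n)[:,:,::-1])
"
```

```text
t49.3 pos [548.7 243.1 232.6] rpy [ 3.134e+00 -3.000e-03  1.485e+00] q [ 0.29  0.48  1.33  0.    1.32 -1.2 ] F [ 0.1  0.2 -0.2] w 32.4
shift/40 [-5.158 -1.546  1.789]
rot/5deg [ 0.084 -0.034  0.004]
```

View pics/side23.png

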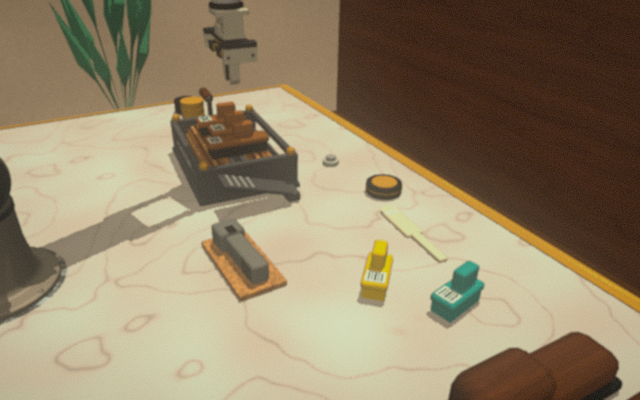

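drive_tool --deltas '[{"hand":1,"tx":-0.75,"ty":-0.22,"tz":0,"wx":0,"wy":0,"wz":0},{"hand":1,"tx":-0.75,"ty":-0.22,"tz":0,"wx":0,"wy":0,"wz":0},{"hand":1,"tx":-0.75,"ty":-0.22,"tz":0,"wx":0,"wy":0,"wz":0},{"hand":1,"tx":-0.75,"ty":-0.22,"tz":0,"wx":0,"wy":0,"wz":0},{"hand":1,"tx":-0.75,"ty":-0.22,"tz":0,"wx":0,"wy":0,"wz":0},{"hand":1,"tx":-0.75,"ty":-0.22,"tz":0,"wx":0,"wy":0,"wz":0},{"hand":1,"tx":-0.75,"ty":-0.22,"tz":0,"wx":0,"wy":0,"wz":0}]'

```text
time: 49.97
tool_pos: [465.9, 37.4, 226.6]
tcp_rot: [-3.138, -0.0, 1.486]
contact_force: [0.5, 0.0, -0.5]
grip_width: 0.5
```

drive_tool --deltas '[{"hand":1,"tx":0,"ty":0,"tz":0,"wx":0,"wy":0,"wz":1},{"hand":1,"tx":0,"ty":0,"tz":0,"wx":0,"wy":0,"wz":1},{"hand":1,"tx":0,"ty":0,"tz":0,"wx":0,"wy":0,"wz":1},{"hand":1,"tx":0,"ty":0,"tz":0,"wx":0,"wy":0,"wz":1},{"hand":1,"tx":0,"ty":0,"tz":0,"wx":0,"wy":0,"wz":1},{"hand":1,"tx":0,"ty":0,"tz":0,"wx":0,"wy":0,"wz":1},{"hand":1,"tx":0,"ty":0,"tz":0,"wx":0,"wy":0,"wz":1},{"hand":1,"tx":0,"ty":0,"tz":0,"wx":0,"wy":0,"wz":1},{"hand":1,"tx":0,"ty":0,"tz":0,"wx":0,"wy":0,"wz":1},{"hand":1,"tx":0,"ty":0,"tz":0,"wx":0,"wy":0,"wz":1},{"hand":1,"tx":0,"ty":0,"tz":0,"wx":0,"wy":0,"wz":1},{"hand":1,"tx":0,"ty":0,"tz":0,"wx":0,"wy":0,"wz":1},{"hand":1,"tx":0,"ty":0,"tz":0,"wx":0,"wy":0,"wz":1},{"hand":1,"tx":0,"ty":0,"tz":0,"wx":0,"wy":0,"wz":1},{"hand":1,"tx":0,"ty":0,"tz":0,"wx":0,"wy":0,"wz":1},{"hand":1,"tx":0,"ty":0,"tz":0,"wx":0,"wy":0,"wz":1},{"hand":1,"tx":0,"ty":0,"tz":0,"wx":0,"wy":0,"wz":1},{"hand":1,"tx":0,"ty":0,"tz":0,"wx":0,"wy":0,"wz":1},{"hand":1,"tx":0,"ty":0,"tz":0,"wx":0,"wy":0,"wz":0}]'

```text
time: 51.55
tool_pos: [466.7, 38.6, 226.7]
tcp_rot: [-3.141, 0.003, -0.089]
contact_force: [0.2, -0.3, 0.4]
grip_width: 0.7
```

```bash
python3 -c "
from h import *
to(467.2,39.2,95,(math.pi,0,-.086))
for n in('top','side'):cv2.imwrite('pics/%s24.png'%n,capture(n)[:,:,::-1])
im=cv2.imread('pics/top24.png')
r=rect(im,'top',112);y=r[int((X1-660)*S):int((X1-410)*S),int((Y1-410)*S):int((Y1-80)*S)];cv2.imwrite('pics/bed24.png',cv2.resize(y,(792,600)))
"
```

```text
t51.5 pos [466.7  38.6 226.7] rpy [-3.141e+00  3.000e-03 -8.900e-02] q [-0.08  0.25  1.69  0.    1.2   0.01] F [ 0.2 -0.3  0.4] w 0.7
shift/40 [ 0.021 -0.015  3.292]
rot/5deg [-0.001  0.038 -0.03 ]
```

View pics/bed24.png

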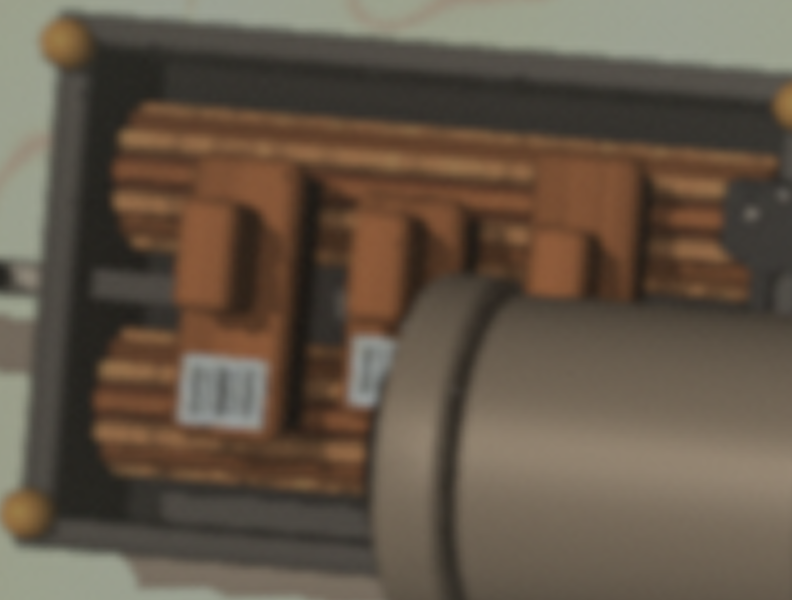

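drive_tool --deltas '[{"hand":1,"tx":0,"ty":0,"tz":0.63,"wx":0,"wy":0,"wz":0},{"hand":1,"tx":0,"ty":0,"tz":0.63,"wx":0,"wy":0,"wz":0},{"hand":1,"tx":0,"ty":0,"tz":0.63,"wx":0,"wy":0,"wz":0},{"hand":1,"tx":0,"ty":0,"tz":0.63,"wx":0,"wy":0,"wz":0},{"hand":1,"tx":0,"ty":0,"tz":0.5,"wx":0,"wy":0,"wz":0},{"hand":1,"tx":0,"ty":0,"tz":0,"wx":0,"wy":0,"wz":0},{"hand":1,"tx":0,"ty":0,"tz":0,"wx":0,"wy":0,"wz":0}]'

```text
time: 52.23
tool_pos: [466.9, 38.6, 106.8]
tcp_rot: [-3.142, 0.003, -0.084]
contact_force: [-0.3, -0.2, -0.1]
grip_width: 0.2
```

```bash
python3 -c "
from h import *
to(467.2,39.2,40,(math.pi,0,-.086))
for n in('top','side'):cv2.imwrite('pics/%s25.png'%n,capture(n)[:,:,::-1])
im=cv2.imread('pics/side25.png');cv2.imwrite('pics/s25c.png',cv2.resize(im[70:220,160:320],None,fx=4.5,fy=4))
"
```

```text
t52.2 pos [466.9  38.6 106.8] rpy [-3.142e+00  3.000e-03 -8.400e-02] q [-0.08  0.41  1.85  0.    0.88  0.  ] F [-0.3 -0.2 -0.1] w 0.2
shift/40 [ 0.011 -0.015  1.671]
rot/5deg [-0.001  0.033  0.024]
```

View pics/s25c.png

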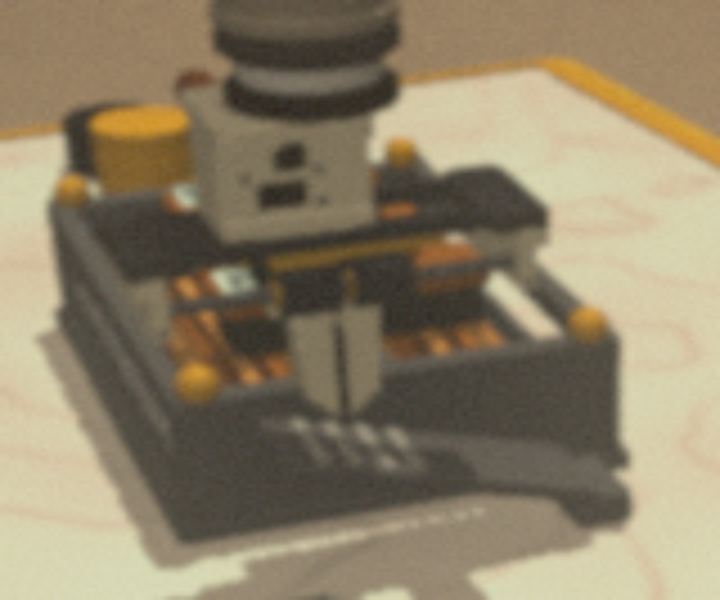

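drive_tool --deltas '[{"hand":1,"tx":0,"ty":0,"tz":0.25,"wx":0,"wy":0,"wz":0},{"hand":1,"tx":0,"ty":0,"tz":0.2,"wx":0,"wy":0,"wz":0},{"hand":1,"tx":0,"ty":0,"tz":0.15,"wx":0,"wy":0,"wz":0},{"hand":1,"tx":0,"ty":0,"tz":0.15,"wx":0,"wy":0,"wz":0},{"hand":1,"tx":0,"ty":0,"tz":0.15,"wx":0,"wy":0,"wz":0},{"hand":1,"tx":0,"ty":0,"tz":0.15,"wx":0,"wy":0,"wz":0},{"hand":1,"tx":0,"ty":0,"tz":0.15,"wx":0,"wy":0,"wz":0},{"hand":1,"tx":0,"ty":0,"tz":0.15,"wx":0,"wy":0,"wz":0},{"hand":1,"tx":0,"ty":0,"tz":0,"wx":0,"wy":0,"wz":0}]'

```text
time: 53.08
tool_pos: [465.9, 38.8, 53.0]
tcp_rot: [-3.141, 0.004, -0.085]
contact_force: [-6.4, 0.4, 10.5]
grip_width: 0.5
```

drive_tool --deltas '[{"hand":1,"tx":0,"ty":0,"tz":0.12,"wx":0,"wy":0,"wz":0},{"hand":1,"tx":0,"ty":0,"tz":0.1,"wx":0,"wy":0,"wz":0},{"hand":1,"tx":0,"ty":0,"tz":0,"wx":0,"wy":0,"wz":0},{"hand":1,"tx":0,"ty":0,"tz":0,"wx":0,"wy":0,"wz":0}]'

```text
time: 53.42
tool_pos: [465.8, 38.8, 45.2]
tcp_rot: [-3.142, 0.004, -0.085]
contact_force: [-8.3, 0.5, 13.3]
grip_width: 0.4
```

drive_tool --deltas '[{"hand":1,"tx":0,"ty":0,"tz":0.08,"wx":0,"wy":0,"wz":0},{"hand":1,"tx":0,"ty":0,"tz":0.06,"wx":0,"wy":0,"wz":0},{"hand":1,"tx":0,"ty":0,"tz":0,"wx":0,"wy":0,"wz":0}]'

```text
time: 53.67
tool_pos: [465.9, 38.9, 43.4]
tcp_rot: [3.141, 0.002, -0.085]
contact_force: [-22.6, 0.7, 61.8]
grip_width: 0.4
```

drive_tool --deltas '[{"hand":1,"tx":0,"ty":0,"tz":-0.04,"wx":0,"wy":0,"wz":0},{"hand":1,"tx":0,"ty":0,"tz":0,"wx":0,"wy":0,"wz":0},{"hand":1,"tx":0,"ty":0,"tz":0,"wx":0,"wy":0,"wz":0},{"hand":1,"tx":0,"ty":0,"tz":0,"wx":0,"wy":0,"wz":0},{"hand":1,"tx":0,"ty":0,"tz":0,"wx":0,"wy":0,"wz":0},{"hand":1,"tx":0,"ty":0,"tz":0,"wx":0,"wy":0,"wz":0}]'

```text
time: 54.17
tool_pos: [465.9, 38.9, 43.9]
tcp_rot: [3.142, 0.002, -0.085]
contact_force: [-16.8, 0.5, 46.5]
grip_width: 0.5
```

```bash
python3 -c "
from h import *
im=capture('side')[:,:,::-1];cv2.imwrite('pics/s26c.png',cv2.resize(im[70:220,160:320],None,fx=4.5,fy=4))
"
```

```text
(no output)
```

View pics/s26c.png

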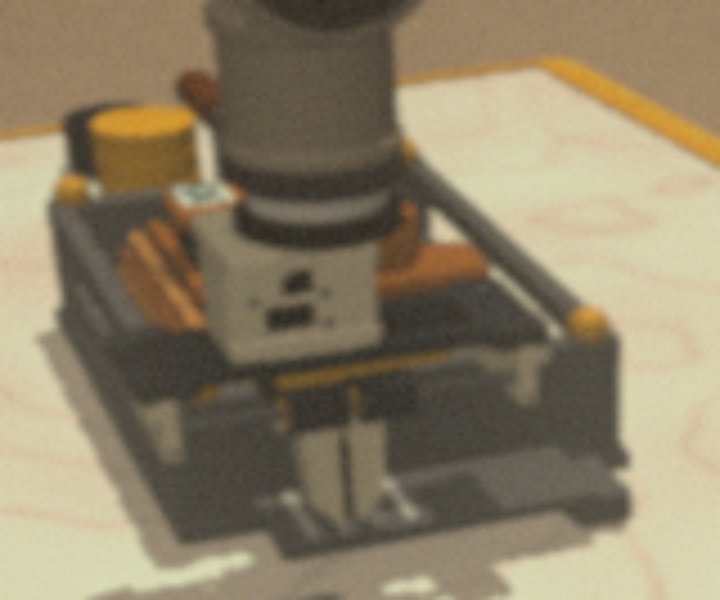

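drive_tool --deltas '[{"hand":1,"tx":0,"ty":0,"tz":-0.03,"wx":0,"wy":0,"wz":0},{"hand":1,"tx":0,"ty":0,"tz":0,"wx":0,"wy":0,"wz":0},{"hand":1,"tx":0,"ty":0,"tz":0,"wx":0,"wy":0,"wz":0},{"hand":1,"tx":0,"ty":0,"tz":0,"wx":0,"wy":0,"wz":0},{"hand":1,"tx":0,"ty":0,"tz":0,"wx":0,"wy":0,"wz":0},{"hand":1,"tx":0,"ty":0,"tz":0,"wx":0,"wy":0,"wz":0},{"hand":1,"tx":0,"ty":0,"tz":0,"wx":0,"wy":0,"wz":0},{"hand":1,"tx":0,"ty":0,"tz":0,"wx":0,"wy":0,"wz":0},{"hand":1,"tx":0,"ty":0,"tz":0,"wx":0,"wy":0,"wz":0},{"hand":1,"tx":0,"ty":0,"tz":0,"wx":0,"wy":0,"wz":0},{"hand":1,"tx":0,"ty":0,"tz":0,"wx":0,"wy":0,"wz":0},{"hand":1,"tx":0,"ty":0,"tz":0,"wx":0,"wy":0,"wz":0},{"hand":1,"tx":0,"ty":0,"tz":0,"wx":0,"wy":0,"wz":0},{"hand":1,"tx":0,"ty":0,"tz":0,"wx":0,"wy":0,"wz":0},{"hand":1,"tx":0,"ty":0,"tz":0,"wx":0,"wy":0,"wz":0}]'

```text
time: 55.47
tool_pos: [465.9, 38.9, 44.3]
tcp_rot: [3.142, 0.003, -0.085]
contact_force: [-15.9, 0.8, 36.3]
grip_width: 0.6
```

drive_tool --deltas '[{"hand":1,"tx":0,"ty":0,"tz":-0.15,"wx":0,"wy":0,"wz":0},{"hand":1,"tx":0,"ty":0,"tz":-0.2,"wx":0,"wy":0,"wz":0},{"hand":1,"tx":0,"ty":0,"tz":-0.2,"wx":0,"wy":0,"wz":0},{"hand":1,"tx":0,"ty":0,"tz":-0.2,"wx":0,"wy":0,"wz":0},{"hand":1,"tx":0,"ty":0,"tz":-0.2,"wx":0,"wy":0,"wz":0},{"hand":1,"tx":0,"ty":0,"tz":-0.3,"wx":0,"wy":0,"wz":0},{"hand":1,"tx":0,"ty":0,"tz":-0.5,"wx":0,"wy":0,"wz":0},{"hand":1,"tx":0,"ty":0,"tz":-0.8,"wx":0,"wy":0,"wz":0},{"hand":1,"tx":0,"ty":0,"tz":-0.9,"wx":0,"wy":0,"wz":0},{"hand":1,"tx":-0.5,"ty":0.7,"tz":-0.3,"wx":0,"wy":0,"wz":0},{"hand":1,"tx":-0.5,"ty":0.7,"tz":0,"wx":0,"wy":0,"wz":0},{"hand":1,"tx":0,"ty":0.9,"tz":0,"wx":0,"wy":0,"wz":0},{"hand":1,"tx":0,"ty":0.9,"tz":0,"wx":0,"wy":0,"wz":0},{"hand":1,"tx":0,"ty":0.9,"tz":0,"wx":0,"wy":0,"wz":0},{"hand":1,"tx":0,"ty":0.9,"tz":0,"wx":0,"wy":0,"wz":0},{"hand":1,"tx":0,"ty":0.9,"tz":0,"wx":0,"wy":0,"wz":0},{"hand":1,"tx":0,"ty":0,"tz":0,"wx":0,"wy":0,"wz":0}]'

```text
time: 56.88
tool_pos: [407.0, -198.4, 191.8]
tcp_rot: [3.14, -0.0, -0.09]
contact_force: [-0.7, -1.3, 0.8]
grip_width: 0.4
```

```bash
python3 -c "
from h import *
to(467.2,39.2,40,(math.pi,0,-.086))
for n in('top','side'):cv2.imwrite('pics/%s27.png'%n,capture(n)[:,:,::-1])
im=cv2.imread('pics/top27.png')
r=rect(im,'top',112);y=r[int((X1-660)*S):int((X1-410)*S),int((Y1-410)*S):int((Y1-80)*S)];cv2.imwrite('pics/bed27.png',cv2.resize(y,(792,600)))
"
```

```text
t56.9 pos [ 407.  -198.4  191.8] rpy [ 3.14 -0.   -0.09] q [-0.62  0.26  1.79 -0.    1.09 -0.53] F [-0.7 -1.3  0.8] w 0.4
shift/40 [ 0.963 -6.06   3.784]
rot/5deg [ 0.024 -0.002 -0.047]
```

View pics/bed27.png

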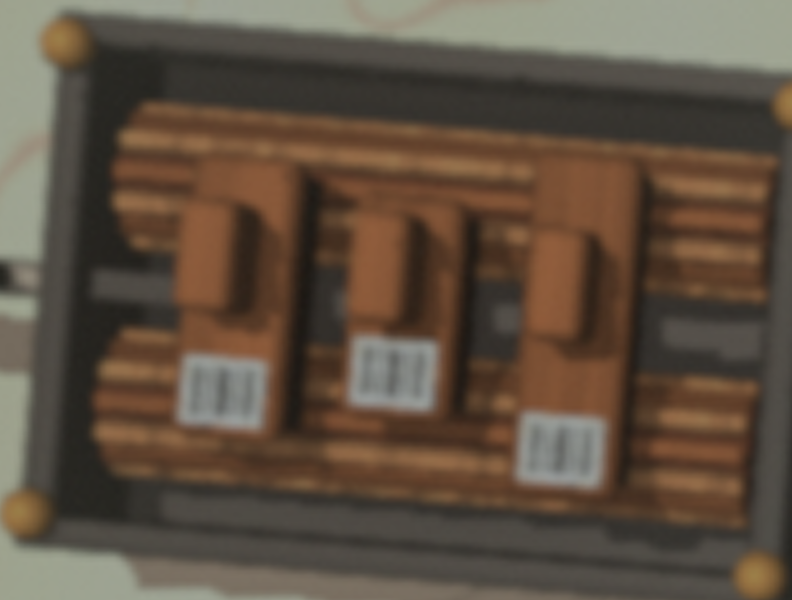

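View pics/side27.png

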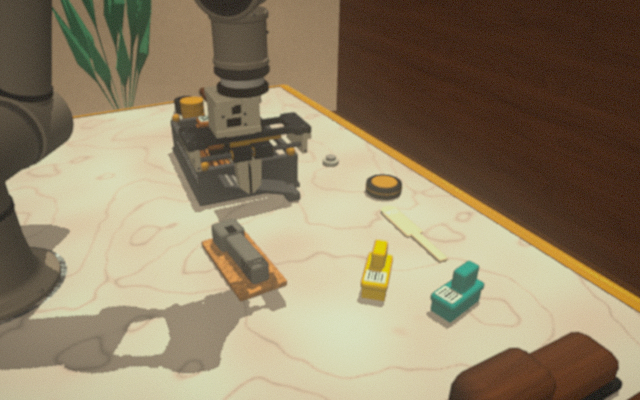

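View pics/top27.png

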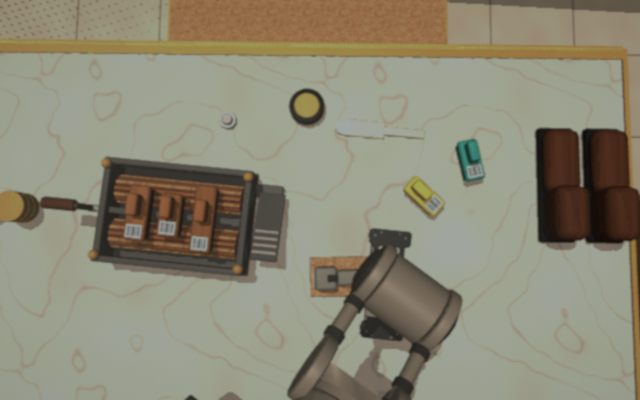

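drive_tool --deltas '[{"hand":1,"tx":0,"ty":0,"tz":0,"wx":0,"wy":0,"wz":0},{"hand":1,"tx":0,"ty":0,"tz":0,"wx":0,"wy":0,"wz":0},{"hand":1,"tx":0,"ty":0,"tz":0,"wx":0,"wy":0,"wz":0},{"hand":1,"tx":0,"ty":0,"tz":0,"wx":0,"wy":0,"wz":0},{"hand":1,"tx":0,"ty":0,"tz":0,"wx":0,"wy":0,"wz":0}]'

```text
time: 57.4
tool_pos: [407.8, -192.4, 192.0]
tcp_rot: [-3.142, -0.0, -0.084]
contact_force: [-0.5, 0.2, -0.5]
grip_width: 0.3
```

```bash
python3 -c "
from plant import *
import cv2
im=capture('top')[:,:,::-1];o=cv2.imread('pics/top27.png');print(cv2.absdiff(im.copy(),o)[:,:300].max())
print(close_job())"
```

```text
98
the job is handed in; nothing more can be done
None
```

The job is done and handed in at about 57 s.

- **Scanning:** Three brushes were on the step: b, c and d; brush a was absent. I held the scanner on each for at least 1.5 s in that order, with the computed focus within about 2 mm of each measured label. I then laid it back on the middle of its cork rest.
- **Brushes on the bed:** All three lie bristles down, side by side about 72 mm apart. After I first laid c on the bed it was knocked about 3 cm aside, so I picked it up and laid it again. In the last bed view all the labels were within about 2 mm of where they should be.
- **Treadle:** I pressed it until it went stiff at its stop and the plate looked level. I held it there for over 1.5 s at 36–62 N on the fingertips, then let it spring back up; the last top view shows it raised. Those fingertip forces were more than the 12 N needed.
- **Left alone:** In the last pictures the tin, shoehorn, bell push and look-alike brushes look unmoved.

One check disagreed: my last before/after comparison of the scraper's side of the top view showed a pixel difference of up to 98 out of 255. I did not find the cause before handing in. It may be the arm's settling motion at the lower edge of that view, or something may have moved.

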